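# Load the stamping dies into the inclined holder and set the clamp

## Robot

A 7-joint arm with a two-finger parallel gripper is mounted at the origin on the work surface. World frame = base frame: x ahead of the robot, y to its left, z up, the work surface at z = 0. Lengths are in mm, angles in rad, forces in N, time in s.
With the tool pointing down it reaches from about 425 to 875 mm from the base axis. Payload 4.7 kg.
Tool frame: the origin (TCP) lies on the centre line of the jaws, within the pads' length; the fingertips stand 25 mm ahead of it and the grasp point (between the pads) lies 6 mm ahead of it; z points along the fingers, x is the direction in which the jaws open and shut, and the axes are right-handed (so a half turn about z gives the same grasp; the last joint's range is limited). The gripper opens to 85 mm and grips with 20 to 120 N. Pads are 22 mm wide; open, the fingers measure 114 mm over their backs; the gripper's body (76 mm by 85 mm) begins 54 mm behind the grasp point. The pads swing forward as they close: fully open they stand 13 mm farther back than shut.
Start: joints at [1.238, 0.321, -0.07, 1.45, 0.023, 1.371, -0.057], TCP at [220.909, -611.331, 218.549] pointing down, gripper open.
Joint ranges: [-2.86, 2.86], [-0.3, 2.09], [-1.38, 1.24], [0.06, 2.45], [-1.56, 4.7], [0.09, 2.05], [-2.69, 2.69]. Speed limits (rad/s): [2.57, 2.57, 3.14, 3.14, 3.14, 3.14, 3.14].

## Interface

Orientations are given as a unit quaternion [x, y, z, w].
In Python, from plant import env, snapshot, ticket gives the robot as it stands.
- The arm moves only by the tool arm_command, never from a script. Its arguments are lists of equal length, an entry for each row: "translation": the shift along the tool's x, y, z in mm, a list of three; "turn": the turn, a rotation vector about the tool's x, y, z in units of 10 degrees (1.0 is 10 degrees), a list of three; "gripper": the opening, from 0 (shut) to 1 (fully open). In form: {"translation": [[dx, dy, dz], ...], "turn": [[wx, wy, wz], ...], "gripper": [gripper, ...]}. A call has 1 to 8 rows; each row is the pose to reach, as a shift and turn from the pose commanded when the call began, along the tool's axes at that moment; what a row does not reach only later rows make up. A row lasts 1/8 s, in which the tool goes at most 62.5 mm and 10.7 degrees, less where a joint would pass 70% of its speed; a pose out of reach is approached as far as the arm can. A call with a gripper value outside its range is refused whole. The fingers move at their own pace and stop on an object; the grip force is fixed at half the most. Time passes only in rows, so rows that repeat a pose let the fingers close. It gives the time, the measured TCP pose, the force and the opening at its end, in the units of the state.
- env.read_state(): the state, without advancing time (a new reading comes with each control period).
- snapshot(name): name is "scene" or "top" or "wrist"; returns a dict with "image" (420x560x3 uint8, red, green, blue), "intrinsics" (3x3 intrinsics, pixels), "T" (4x4, takes a point from camera to world coordinates). Camera axes: x right, y down, z forward; pixel columns grow to the right and rows downward; lengths in mm; the calibration is good to about 2 mm. A picture is of the moment at which its call begins. There is no depth.
- ticket.close_job(): hands the job in, once; it reports no verdict.
The state is a dict: "clock": time; "qpos": joint angles; "joint_velocities": joint speeds; "joint_torque": joint torques, N m; "position": TCP position; "eef_rot": TCP orientation; "ft_force": force on the tool from outside, world axes, zero at the start; "ft_torque": the same for the moment, N m; "opening": opening from 0.0 (shut) to 1.0 (fully open).
Only numpy, scipy, OpenCV 4.12 (cv2) and the standard library are available. Lean on these libraries where they do the work, as an engineer would, in place of code of your own. Each camera call takes 0.05 s, during which the arm holds its last target. There are 200 camera calls.

## Task

Load the three square brass dies from the wooden tray into the inclined holder, one at a time and in this order: the short plain-topped die into the one-dot pocket, then the button-topped die into the two-dot pocket, then the ridge-topped die into the three-dot pocket, each foot down and square in its pocket, pressed fully home on the pocket floor. Then set the clamp: twist the holder's sprung knob clockwise to its stop, hold it there a moment and let it spring back. Leave the round die and the other things on the bench where they are.

Things in the scene. Friction and masses are not known exactly. Their poses are not given: they have to be found in the camera images.
- holder: The die holder, fixed to the bench: a 125 x 350 x 10 mm steel base plate carrying the inclined chase and, at its -y end, a grey 50 mm square block (top 60 mm above the bench) with the sprung knob. Origin on the bench under the middle of the chase; x away from the robot, y along the row of pockets, yaw varies.
- chase: Aluminium block 60 x 160 x 30 mm, leaning 26 degrees, its face looking up and away from the robot. Origin: centre of its underside; z points out of the pockets, y along the row, face at z = 30 mm. Three square pockets, 22.4 mm wide, 24 mm deep, 52 mm apart, numbered by dots on the face at their far, lower side: one dot nearest the knob, then two, then three.
- seat1 (a point): Centre of the floor of the one-dot pocket (nearest the knob), 24 mm below its mouth; axes as the chase, z out of the pocket.
- seat2 (a point): Centre of the floor of the two-dot pocket (the middle one); axes as the chase.
- seat3 (a point): Centre of the floor of the three-dot pocket (farthest from the knob); axes as the chase.
- knob (a joint): Sprung clamp knob: angle in rad, 0 at rest, growing clockwise as seen from above, stop at 1.2; it springs back to 0 when released (0.03 to 0.15 N m).
- knob_grip (a point): On the vertical axis of the knob at mid height of its grip, a black bar 42 mm long, 12 mm wide and 30 mm high (15 mm above and below this point), under it a 42 mm steel disc 6 mm thick. Its x axis runs along the bar and turns with it.
- tray: Fixed open wooden tray 230 x 220 mm, walls 18 mm high and 6 mm thick, floor 6 mm above the bench. Origin at the centre of its underside.
- die_short: Brass die, 20 x 20 mm square, 52 mm tall, flat plain top; about 0.17 kg. Origin at the centre of its underside, z up its length; it starts upright in the tray, its foot on the tray floor (6 mm above the table).
- die_button: Brass die, 20 x 20 mm square and 62 mm tall with a round button (14 mm across, 6 mm high) on top, 68 mm in all; about 0.21 kg. Origin at the centre of its underside, z up its length; it starts upright in the tray, its foot on the tray floor (6 mm above the table).
- die_ridge: Brass die, 20 x 20 mm square and 70 mm tall with a straight ridge (6 mm wide, 8 mm high) across its top, 78 mm in all; about 0.24 kg. Origin at the centre of its underside, z up its length; it starts upright in the tray, its foot on the tray floor (6 mm above the table).
- die_round: Spare round brass die, 26 mm across and 45 mm tall with a thinner 16 mm neck to 57 mm; stands in the tray among the others, to be left alone. Origin at its underside.
- tweezers: Steel tweezers 135 mm long lying in front of the holder, 6 mm high. Leave alone.
- spacer: Loose brass spacer 30 x 18 x 14 mm behind the chase. Leave alone.
- wax_tin: Jar, 64 mm across and 55 mm tall, beyond the tray. Leave alone.
- mallet: Hammer lying beyond the holder. Leave alone.
- brush: Brush lying near the robot on its right. Leave alone.
- spool: Wooden spool 50 mm across, 40 mm tall, beyond the tray. Leave alone.
Mind the look-alikes: they are no part of the job. What is shaped like the die_button but green or red is not meant.

How it is judged (in metres and radians):
On the way, in this order (a step that is already met when the one before it is completed fails the run):
1. the short plain die is fully home in the one-dot pocket (x of die_short in the frame of seat1 between -0.0035 and 0.0035 m and y of die_short in the frame of seat1 between -0.0035 and 0.0035 m and z of die_short in the frame of seat1 between -0.003 and 0.0025 m and angle between the z axis of die_short and the z axis of chase, either way round below 0.15 rad), for 0.2 s.
2. the button-topped die is fully home in the two-dot pocket (x of die_button in the frame of seat2 between -0.0035 and 0.0035 m and y of die_button in the frame of seat2 between -0.0035 and 0.0035 m and z of die_button in the frame of seat2 between -0.003 and 0.0025 m and angle between the z axis of die_button and the z axis of chase, either way round below 0.15 rad), for 0.2 s.
3. the ridge-topped die is fully home in the three-dot pocket (x of die_ridge in the frame of seat3 between -0.0035 and 0.0035 m and y of die_ridge in the frame of seat3 between -0.0035 and 0.0035 m and z of die_ridge in the frame of seat3 between -0.003 and 0.0025 m and angle between the z axis of die_ridge and the z axis of chase, either way round below 0.15 rad), for 0.2 s.
4. with all three dies home, the knob is twisted to its stop (over 1.12 rad) and held there (all of step 1 and all of step 2 and all of step 3 and value of joint knob above 1.12 rad), for 0.2 s.
At the end, for the whole second after the job is handed in: Each of the three square dies stands in its own pocket, in line with it (within 0.15 rad), within 3.5 mm of its centre line and within 2.5 mm of the pocket floor, at rest; the knob has sprung back (under 0.12 rad) (all of step 1 and all of step 2 and all of step 3 and linear speed of each of die_short, die_button, die_ridge below 0.02 m/s and value of joint knob below 0.12 rad); the robot touches nothing.
It fails at once if the round die, tweezers, spacer, jar, mallet, brush or spool is moved by more than 25 mm (distance of any of die_round, tweezers, spacer, wax_tin, mallet, brush, spool from where it was at the start of the episode above 0.025 m).
It also fails if it takes over 72 s, if anything falls off the work surface, if the arm or the gripper's body presses on something with over 40 N, if the wrist force passes 120 N, or if a joint passes its speed limit or range.

## Working session

There is one attempt and no reset: what is moved stays moved. The work goes in short steps, Python scripts to look and compute and a tool call to move; the robot and the scene stay as the last step left them, time stands still between calls to the robot, and variables do not carry over. Pictures are saved under pics/ and viewed, about 8 in all and at most 12, crops included, and the job is handed in when it is done.

Besides the shell and the picture viewer there is one more tool, called after ">>>" as a command line: name --argument value ..., lists and objects as JSON in quotes. arm_command: Moves the arm, as the interface text tells. Its arguments: {"type":"object","properties":{"translation":{"type":"array","items":{"type":"array","items":{"type":"number"}}},"turn":{"type":"array","items":{"type":"array","items":{"type":"number"}}},"gripper":{"type":"array","items":{"type":"number"}}},"required":["translation","turn","gripper"]}

```bash
ls; mkdir -p pics; cat > h.py <<'E'
import numpy as np, cv2
from plant import env, snapshot, ticket
from scipy.spatial.transform import Rotation as R
def shot(n,f):
    s=snapshot(n); cv2.imwrite('pics/'+f+'.png',s['image'][:,:,::-1]); np.savez('pics/'+f+'.npz',**s); return s
def ray(s,u,v,z):
    K=np.array(s['intrinsics']);T=np.array(s['T'])
    d=T[:3,:3]@np.linalg.solve(K,[u,v,1.]);o=T[:3,3]
    return o+d*(z-o[2])/d[2]
def proj(s,p):
    K=np.array(s['intrinsics']);T=np.array(s['T'])
    c=T[:3,:3].T@(np.array(p)-T[:3,3]);q=K@c;return q[:2]/q[2]
E
python3 - <<'E'
from h import *
np.set_printoptions(precision=3,suppress=True)
a=shot('top','top0')['image'];b=shot('scene','scene0')['image']
for n in('top','scene'):
    s=np.load(f'pics/{n}0.npz');print(s['T'],s['intrinsics'])
s=env.read_state();print(s)
E
```

```text
pics
[[  0.005  -0.991   0.131 450.612]
 [ -1.     -0.006  -0.01  -23.732]
 [  0.011  -0.131  -0.991 880.674]
 [  0.      0.      0.      1.   ]] [[379.832   0.    280.66 ]
 [  0.    379.832 209.024]
 [  0.      0.      1.   ]]
[[ -0.688   0.616  -0.384 929.006]
 [  0.726   0.578  -0.373 386.314]
 [ -0.009  -0.535  -0.845 984.04 ]
 [  0.      0.      0.      1.   ]] [[511.225   0.    280.824]
 [  0.    511.225 207.121]
 [  0.      0.      1.   ]]
{'clock': 0.1, 'qpos': array([ 1.238,  0.322, -0.07 ,  1.452,  0.023,  1.371, -0.057]), 'joint_velocities': array([-0.001,  0.   ,  0.   , -0.004,  0.   ,  0.001, -0.002]), 'joint_torque': array([ -0.001, -49.488,  -0.384, -31.521,   0.013,   0.007,   0.   ]), 'position': array([ 220.747, -610.838,  217.535]), 'eef_rot': array([ 0.819, -0.574, -0.001, -0.   ]), 'ft_force': array([ 0.03 , -0.154, -0.385]), 'ft_torque': array([ 0.002, -0.018, -0.004]), 'opening': 0.9982299520993948}
```

View pics/top0.png

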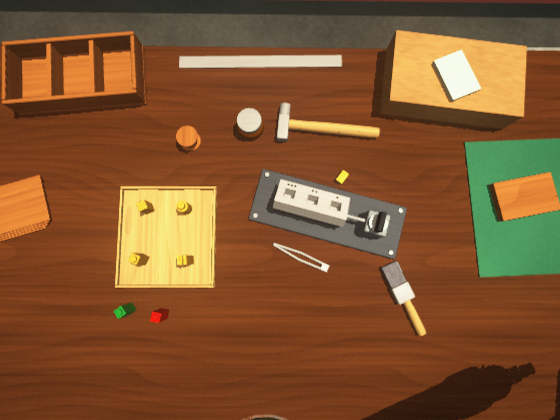

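View pics/scene0.png

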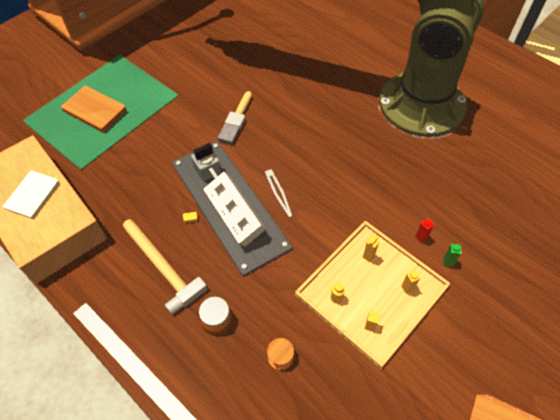

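The top view shows the tray at px (117–216, 187–287), holding four brass pieces. They are (142,207), (182,207), (134,259) and (182,260). The chase is at about (312,201), with the knob at (377,222). The green (123,311) and red (157,317) dies outside the tray are look-alikes.

In the scene view the same pieces appear at (373,320), (337,293), (411,281) and (371,247). I'll check my choice in a close crop.

```bash
python3 - <<'E'
import cv2,numpy as np
t=cv2.imread('pics/top0.png');s=cv2.imread('pics/scene0.png')
r=lambda a,w,h:cv2.resize(a,(w,h),interpolation=cv2.INTER_CUBIC)
A=r(t[185:290,115:220],300,300);B=r(s[220:345,310:435],300,300);C=r(t[165:260,245:410],520,300)
D=r(s[140:270,170:295],280,300)
cv2.imwrite('pics/c0.png',np.vstack([np.hstack([A,B,np.zeros((300,200,3),np.uint8)]),np.hstack([C,D])]))
E
```

```text
(no output)
```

View pics/c0.png

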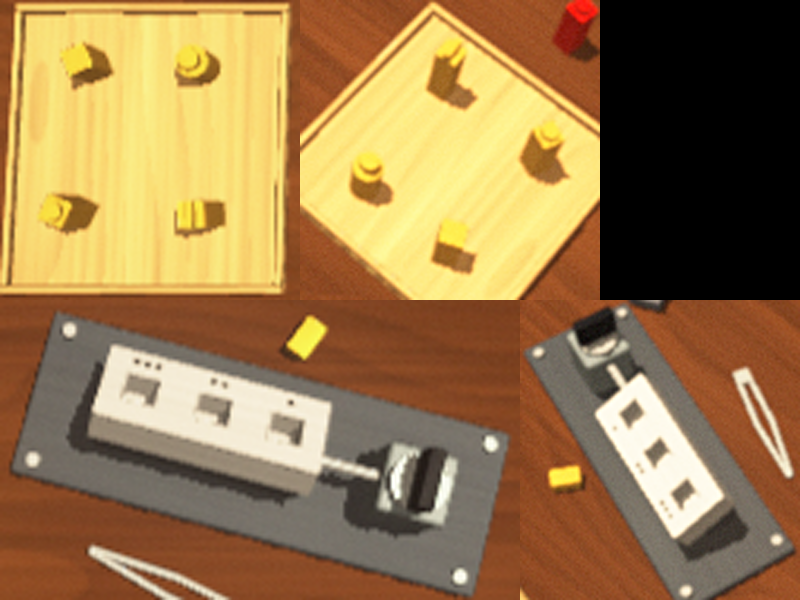

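The crop confirms the choices, in top-view pixels:
- **Short plain die:** (142,207)
- **Button die:** (134,259)
- **Ridge die:** (182,260)
- **Round die, to leave alone:** (182,207)

The dots show that the one-dot pocket is the one nearest the knob. Next are rough positions, and then I'll look from closer with the wrist camera.

```bash
cat >> h.py <<'E'
np.set_printoptions(precision=2,suppress=True)
def holderR(yaw): # tool orientation for insertion given holder yaw(rad)
    c=chaseR(yaw); return np.c_[c[:,0],-c[:,1],-c[:,2]]
def chaseR(yaw): return (R.from_euler('z',yaw)*R.from_euler('y',26,degrees=True)).as_matrix()
def downR(az): # tool down, tool x at azimuth az(rad)
    return (R.from_euler('z',az)*R.from_euler('x',np.pi)).as_matrix()
def cmd(p,M,ref=None):
    st=env.read_state()
    p0,R0=(st['position'],R.from_quat(st['eef_rot']).as_matrix()) if ref is None else ref
    print('translation',R0.T@(np.array(p)-p0),'turn',np.degrees(R.from_matrix(R0.T@M).as_rotvec())/10)
E
python3 - <<'E'
from h import *
s=np.load('pics/top0.npz')
for n,u,v,z in [('short',140,205.5,58),('button',132,258,70),('ridge',182,260,80),('round',182,206,60),('p1',336,204,40),('p2',313,197,40),('p3',290,190,40),('knob',379,220,90)]:
    print(n,ray(s,u,v,z))
cmd([500,150,330],downR(0))
cmd([520,-140,330],downR(0))
E
```

```text
short [565.05 274.6   58.  ]
button [451.53 281.1   70.  ]
ridge [447.9  173.35  80.  ]
round [564.25 182.79  60.  ]
p1 [ 573.73 -156.02   40.  ]
p2 [ 589.27 -104.55   40.  ]
p3 [604.87 -52.89  40.  ]
knob [ 533.07 -238.01   90.  ]
translation [-620.78 -521.27 -111.45] turn [-0.01  0.01 -7.01]
translation [-341.25 -441.49 -111.92] turn [-0.01  0.01 -7.01]
```

>>> arm_command --translation '[[-340, -440, -110], [-340, -440, -110], [-340, -440, -110], [-340, -440, -110], [-340, -440, -110], [-340, -440, -110], [-340, -440, -110], [-340, -440, -110]]' --turn '[[0, 0, -7], [0, 0, -7], [0, 0, -7], [0, 0, -7], [0, 0, -7], [0, 0, -7], [0, 0, -7], [0, 0, -7]]' --gripper '[1, 1, 1, 1, 1, 1, 1, 1]'

```text
clock: 1.1
position: [484.5, -195.5, 315.7]
eef_rot: [1.0, -0.001, -0.0, 0.0]
ft_force: [0.1, -0.3, 0.2]
opening: 0.999
```

```bash
python3 - <<'E'
from h import *
s=shot('wrist','w1');print(s['T']);cmd([520,-140,330],downR(0))
E
```

```text
[[   1.     -0.     -0.    485.24]
 [  -0.     -0.96   -0.27 -124.95]
 [   0.      0.27   -0.96  471.14]
 [   0.      0.      0.      1.  ]]
translation [ 30.72 -45.18 -11.93] turn [-0.02 -0.03  0.06]
```

View pics/w1.png

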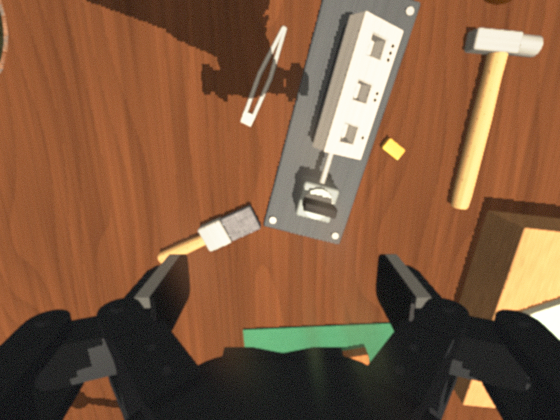

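The wrist view shows the holder, with the pockets at about (380,47), (365,91) and (352,133) and the knob at (318,205). I'll centre over it and measure.

>>> arm_command --translation '[[75, -70, 20], [75, -70, 20], [75, -70, 20], [75, -70, 20]]' --turn '[[0, 0, 0], [0, 0, 0], [0, 0, 0], [0, 0, 0]]' --gripper '[1, 1, 1, 1]'

```text
clock: 1.65
position: [558.6, -128.4, 295.0]
eef_rot: [1.0, -0.001, -0.001, 0.0]
ft_force: [-0.1, 0.1, 0.2]
opening: 0.998
```

```bash
python3 - <<'E'
from h import *
s=shot('wrist','w2');print(s['T'])
im=s['image'][:,:,::-1][0:260,130:430]
cv2.imwrite('pics/w2c.png',cv2.resize(im,None,fx=2.3,fy=2.3,interpolation=cv2.INTER_CUBIC))
E
```

```text
[[  1.    -0.    -0.   559.57]
 [ -0.    -0.96  -0.27 -57.79]
 [ -0.     0.27  -0.96 450.48]
 [  0.     0.     0.     1.  ]]
```

View pics/w2c.png

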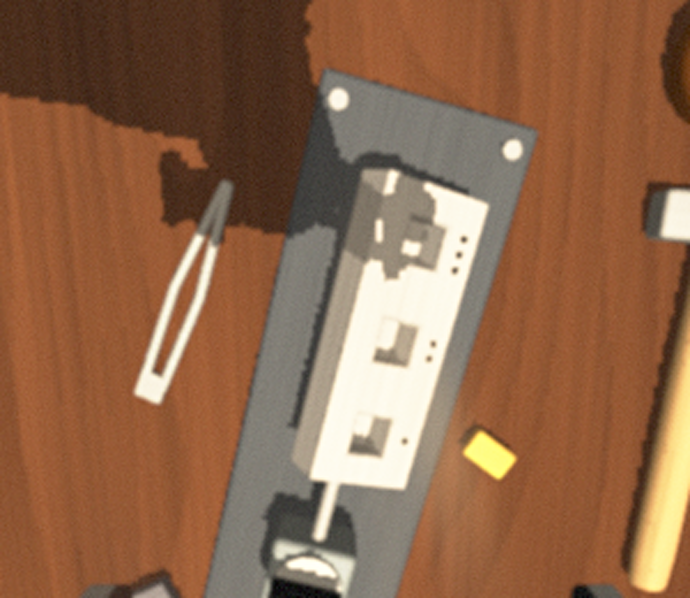

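```bash
python3 - <<'E'
from h import *
s=np.load('pics/w2.npz');im=s['image'][:,:,::-1][65:215,250:350]
a=cv2.resize(im,None,fx=4,fy=4,interpolation=cv2.INTER_CUBIC)
b=cv2.createCLAHE(4,(4,4)).apply(cv2.cvtColor(a,cv2.COLOR_BGR2GRAY))
b=cv2.cvtColor(b,cv2.COLOR_GRAY2BGR)
for k in range(0,600,100): cv2.putText(b,str(k),(0,k+8),0,.35,(0,0,255));cv2.line(b,(0,k),(8,k),(0,0,255))
for k in range(0,400,100): cv2.line(b,(k,0),(k,8),(0,0,255))
cv2.imwrite('pics/w2d.png',np.hstack([a,b]))
E
```

```text
(no output)
```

View pics/w2d.png

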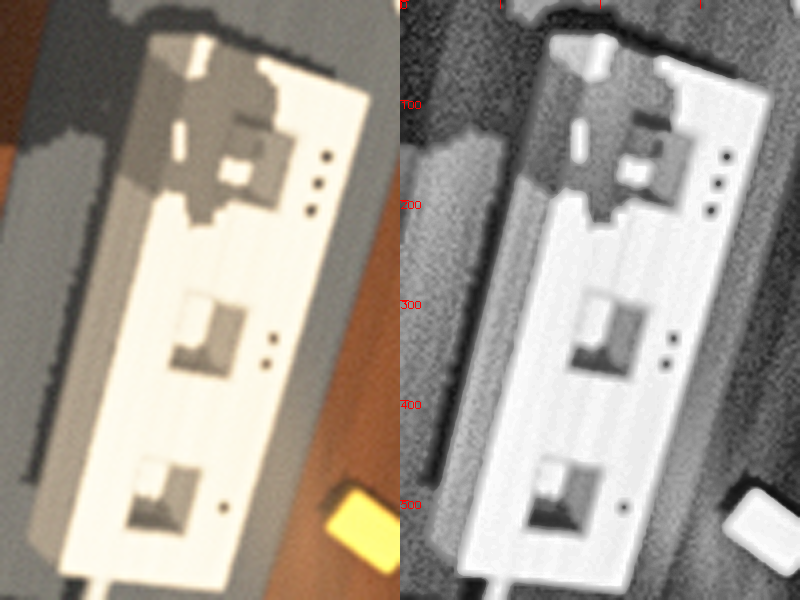

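```bash
python3 - <<'E'
from h import *
from scipy.optimize import least_squares
s=np.load('pics/w2.npz')
q={}
L=[]
for (u,v),(x,y) in zip([(192,38),(370,95),(225,592),(60,572)],[(-30,80),(30,80),(30,-80),(-30,-80)]): L.append((u,v,x,y))
w=11.2
for cy,c in [(52,[(240,120),(297,135),(277,210),(218,198)]),(0,[(188,295),(247,308),(229,378),(170,368)]),(-52,[(145,458),(202,468),(184,533),(127,525)])]:
    for (u,v),(x,y) in zip(c,[(-w,w),(w,w),(w,-w),(-w,-w)]): L.append((u,v,x,cy+y))
L=np.array(L,float);uv=np.c_[250+(L[:,0]+.5)/4-.5,65+(L[:,1]+.5)/4-.5]
def f(p,fix=None):
    C=chaseR(p[2]);o=np.array([p[0],p[1],p[3]])
    return np.array([proj(s,o+C@[a,b,0]) for a,b in L[:,2:]])-uv
for h in (None,50.1):
    r=least_squares((lambda p:f(p).ravel()) if h is None else (lambda p:f([*p[:3],h]).ravel()),[585,-105,-.25,50][:4 if h is None else 3],loss='soft_l1')
    print(h,r.x,'yawdeg',np.degrees(r.x[2]));print(f(r.x if h is None else [*r.x,h]).T)
E
```

```text
None [ 583.28 -100.07   -0.26   60.83] yawdeg -14.664825870185158
[[ 1.06 -1.28 -0.97  0.04 -1.03  0.37  0.05 -0.75  0.11  0.78  0.33 -0.24
  -0.17  0.77  0.65 -0.18]
 [-0.23  0.23 -1.19 -0.25 -0.79  0.44  0.59 -0.76 -0.14  0.18  0.26 -0.26
   0.36  0.2   0.36  0.5 ]]
50.1 [ 583.86 -101.05   -0.26] yawdeg -14.75442867521102
[[ 1.22 -2.3  -1.19  0.88 -1.18 -0.22 -0.41 -0.78  0.22  0.47  0.13 -0.03
   0.17  0.7   0.67  0.24]
 [ 1.8   1.78 -2.85 -1.98  0.62  1.71  1.32  0.08 -0.01  0.24 -0.14 -0.62
  -0.61 -0.78 -1.03 -0.9 ]]
```

The enlarged crop gives the face corners and pocket mouths. The chase fit puts the face centre at (583.3, -100.1, 60.8) with yaw -14.7°. Next I'll go over the tray.

>>> arm_command --translation '[[-54, -323, 0], [-54, -323, 0], [-54, -323, 0], [-54, -323, 0], [-54, -323, 0], [-54, -323, 0], [-54, -323, 0], [-54, -323, 0]]' --turn '[[0, 0, 0], [0, 0, 0], [0, 0, 0], [0, 0, 0], [0, 0, 0], [0, 0, 0], [0, 0, 0], [0, 0, 0]]' --gripper '[0.6, 0.6, 0.6, 0.6, 0.6, 0.6, 0.6, 0.6]'

```text
clock: 2.7
position: [506.9, 192.5, 295.3]
eef_rot: [1.0, -0.003, 0.0, 0.001]
ft_force: [-0.3, 0.0, -0.2]
opening: 0.606
```

```bash
python3 - <<'E'
from h import *
s=shot('wrist','w3');print(s['T'],s['intrinsics'][0])
im=s['image'][:,:,::-1]
for n,p in [('short',(565,274.6,58)),('button',(451.5,281,70)),('ridge',(448,173,80))]: print(n,proj(s,p))
hsv=cv2.cvtColor(im,cv2.COLOR_BGR2HSV)
A=[]
for n,p in [('short',(565,274.6,45)),('button',(451.5,281,55)),('ridge',(448,173,65))]:
    u,v=proj(s,p).astype(int);x,y=max(u-33,0),max(v-33,0);print(n,x,y)
    c=cv2.resize(im[y:y+66,x:x+66],(264,264),interpolation=cv2.INTER_CUBIC);A.append(c)
cv2.imwrite('pics/w3c.png',np.vstack([np.hstack(A),cv2.resize(im[0:260],(560,260))[:, :].repeat(1,0) if 0 else np.hstack([cv2.resize(im[0:300],(560,300)),np.zeros((300,232,3),np.uint8)])]))
E
```

```text
[[  1.    -0.01  -0.   507.93]
 [ -0.01  -0.96  -0.28 263.27]
 [  0.     0.28  -0.96 450.69]
 [  0.     0.     0.     1.  ]] [315.32   0.   282.38]
short [330.24 102.55]
button [232.84  96.98]
ridge [233.1  190.76]
short 295 69
button 201 64
ridge 201 154
```

View pics/w3c.png

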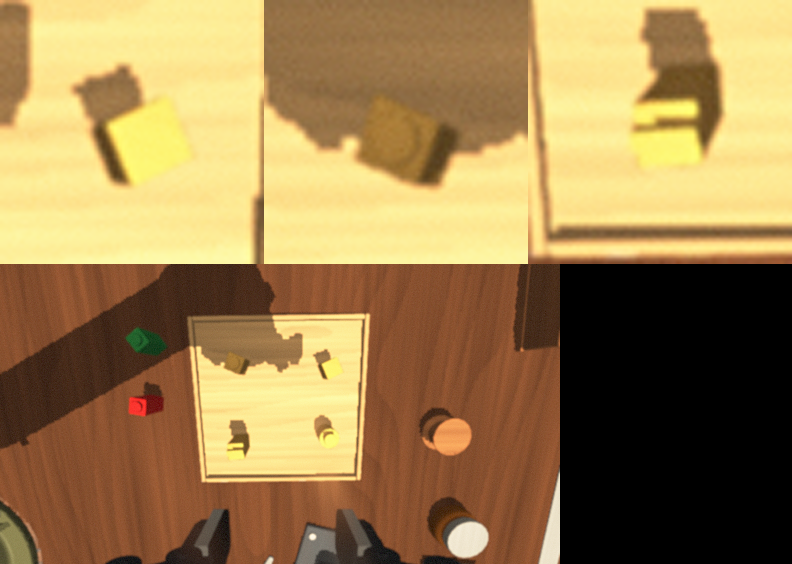

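The crops show the short die turned about +25° and the button die about -22°, with the ridge die nearly square to the axes. Next I compute the grasp for the short die.

```bash
python3 - <<'E'
from h import *
s=np.load('pics/w3.npz')
def P(c,x,y,z): return np.array([ray(s,x+(u+.5)/4-.5,y+(v+.5)/4-.5,z) for u,v in c])
a=P([(103,127),(168,97),(194,157),(131,186)],295,69,58);print(a,a.mean(0))
d=[np.degrees(np.arctan2(*(a[j]-a[i])[1::-1]))for i,j in((0,1),(3,2))];print(d)
b=P([(135.5,137.5)],201,64,68);print(b)
r=P([(104,97),(169,97),(172,165),(107,166)],201,154,76);print(r,r.mean(0))
t=np.load('pics/top0.npz')
for n,c,z in(('s',(140,205.5),58),('b',(132,258),68)):print(n,ray(t,*c,z))
cmd([a.mean(0)[0],a.mean(0)[1],150],downR(np.radians(np.mean(d))))
E
```

```text
[[553.23 277.13  58.  ]
 [572.13 285.42  58.  ]
 [580.58 268.46  58.  ]
 [562.08 260.25  58.  ]] [567.01 272.81  58.  ]
[np.float64(23.67410620951221), np.float64(23.942580757753618)]
[[453.06 279.97  68.  ]]
[[440.31 188.08  76.  ]
 [459.94 187.96  76.  ]
 [460.   166.75  76.  ]
 [440.05 166.56  76.  ]] [450.08 177.34  76.  ]
s [565.05 274.6   58.  ]
b [451.53 281.86  68.  ]
translation [ 59.56 -80.87 145.21] turn [ 0.01  0.   -2.42]
```

>>> arm_command --translation '[[59.5, -81, 145], [59.5, -81, 145], [59.5, -81, 145], [59.5, -81, 145], [59.5, -81, 200], [59.5, -81, 237], [59.5, -81, 237], [59.5, -81, 237]]' --turn '[[0, 0, -2.4], [0, 0, -2.4], [0, 0, -2.4], [0, 0, -2.4], [0, 0, -2.4], [0, 0, -2.4], [0, 0, -2.4], [0, 0, -2.4]]' --gripper '[0.6, 0.6, 0.6, 0.6, 0.6, 0.6, 0.6, 0.6]'

```text
clock: 3.75
position: [567.4, 276.1, 61.2]
eef_rot: [0.979, 0.206, 0.002, -0.0]
ft_force: [-0.2, 0.1, 0.8]
opening: 0.599
```

>>> arm_command --translation '[[0, 0, 0], [0, 0, 0], [0, 0, 0], [0, 0, 0], [0, 0, 0], [0, 0, 0]]' --turn '[[0, 0, 0], [0, 0, 0], [0, 0, 0], [0, 0, 0], [0, 0, 0], [0, 0, 0]]' --gripper '[0.15, 0.15, 0.15, 0.15, 0.15, 0.15]'

```text
clock: 4.5
position: [565.5, 276.5, 58.4]
eef_rot: [0.978, 0.207, -0.0, 0.0]
ft_force: [0.3, 0.3, -0.1]
opening: 0.156
```

>>> arm_command --translation '[[0, 0, 0], [0, 0, 0], [0, 0, 0]]' --turn '[[0, 0, 0], [0, 0, 0], [0, 0, 0]]' --gripper '[0, 0, 0]'

```text
clock: 4.88
position: [565.5, 276.5, 58.5]
eef_rot: [0.978, 0.207, -0.0, 0.0]
ft_force: [-0.1, 0.8, 0.5]
opening: -0.001
```

```bash
python3 - <<'E'
from h import *
s=shot('wrist','w4');st=env.read_state();print(st['position'],st['opening'],st['ft_force'])
print(proj(s,[567,273,58]),proj(s,st['position']))
im=s['image'][:,:,::-1]
cv2.imwrite('pics/w4c.png',cv2.resize(im[180:420,130:430],None,fx=2,fy=2,interpolation=cv2.INTER_CUBIC))
E
```

```text
[565.52 276.47  58.49] -0.0039522829206743776 [ 0.2  -0.93 -1.36]
[280.31 255.75] [280.4 249.7]
```

View pics/w4c.png

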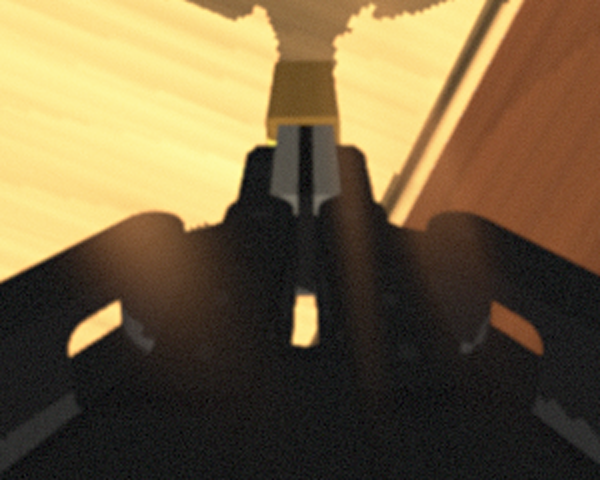

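```bash
python3 - <<'E'
from h import *
s=np.load('pics/w4.npz');st=env.read_state();M=R.from_quat(st['eef_rot']).as_matrix();p=st['position']
print(M.round(2));print(s['T'])
f=lambda q:((proj(s,q)-[130,180])*2)
for z in(-25,-10,0,6,25):
    print('tool z',z,[f(p+M@[0,y,z]).round() for y in(-11,0,11)])
Z=R.from_euler('z',23.8,degrees=True).as_matrix()
for z in(6,58): print('die',z,[f(np.array([567,273,z])+Z@[x,y,0]).round() for x,y in((-10,10),(10,10),(10,-10),(-10,-10))])
E
```

```text
[[ 0.91  0.4  -0.  ]
 [ 0.4  -0.91 -0.  ]
 [-0.    0.   -1.  ]]
[[  0.91   0.39   0.11 538.03]
 [  0.41  -0.88  -0.25 341.08]
 [ -0.     0.27  -0.96 213.92]
 [  0.     0.     0.     1.  ]]
tool z -25 [array([300., 141.]), array([300., 185.]), array([300., 227.])]
tool z -10 [array([301., 115.]), array([301., 156.]), array([301., 195.])]
tool z 0 [array([301., 101.]), array([301., 139.]), array([301., 177.])]
tool z 6 [array([301.,  93.]), array([301., 130.]), array([301., 167.])]
tool z 25 [array([301.,  71.]), array([301., 105.]), array([301., 139.])]
die 6 [array([273.,  59.]), array([331.,  59.]), array([330., 114.]), array([273., 113.])]
die 58 [array([263., 117.]), array([338., 117.]), array([337., 185.]), array([264., 185.])]
```

The fingers shut fully without meeting the die. In the image the die is exactly where I modelled it: its top front edge is at crop row 118, against 117 predicted. The fingertips (row 125) appear above its top, so they seem to sit higher than the spec says. I'll test this by touching the die's top gently with the shut fingers.

>>> arm_command --translation '[[0, 0, 2], [0, 0, 4], [0, 0, 6], [0, 0, 8], [0, 0, 10], [0, 0, 10]]' --turn '[[0, 0, 0], [0, 0, 0], [0, 0, 0], [0, 0, 0], [0, 0, 0], [0, 0, 0]]' --gripper '[0, 0, 0, 0, 0, 0]'

```text
clock: 5.68
position: [565.4, 276.4, 48.3]
eef_rot: [0.978, 0.207, -0.0, 0.0]
ft_force: [0.6, 0.3, -1.1]
opening: -0.002
```

>>> arm_command --translation '[[0, 0, 1], [0, 0, 2], [0, 0, 3], [0, 0, 4], [0, 0, 5], [0, 0, 6], [0, 0, 7], [0, 0, 7]]' --turn '[[0, 0, 0], [0, 0, 0], [0, 0, 0], [0, 0, 0], [0, 0, 0], [0, 0, 0], [0, 0, 0], [0, 0, 0]]' --gripper '[0, 0, 0, 0, 0, 0, 0, 0]'

```text
clock: 6.68
position: [567.4, 278.0, 45.5]
eef_rot: [0.978, 0.207, 0.002, -0.0]
ft_force: [-3.0, -2.5, 17.9]
opening: -0.002
```

Contact is at TCP z of about 45.5 with the die top at 58. So the fingertips are about 12.5 mm behind the reported TCP, not 25 mm ahead of it. I'll plan with this measured offset. Next: rise, open, shift 4 mm along tool y, and descend to TCP 21.5.

>>> arm_command --translation '[[0, 0, -20], [0, 4, -35], [0, 4, -35], [0, 4, -35], [0, 4, -35], [0, 4, 0], [0, 4, 20], [0, 4, 20]]' --turn '[[0, 0, 0], [0, 0, 0], [0, 0, 0], [0, 0, 0], [0, 0, 0], [0, 0, 0], [0, 0, 0], [0, 0, 0]]' --gripper '[0, 0.6, 0.6, 0.6, 0.6, 0.6, 0.6, 0.6]'

```text
clock: 7.68
position: [565.5, 272.0, 19.3]
eef_rot: [0.978, 0.207, -0.002, 0.0]
ft_force: [0.6, 0.2, 0.8]
opening: 0.6
```

>>> arm_command --translation '[[0, 0, 0], [0, 0, 0], [0, 0, 0], [0, 0, 0], [0, 0, 0], [0, 0, 0]]' --turn '[[0, 0, 0], [0, 0, 0], [0, 0, 0], [0, 0, 0], [0, 0, 0], [0, 0, 0]]' --gripper '[0.6, 0, 0, 0, 0, 0]'

```text
clock: 8.43
position: [567.8, 273.1, 22.6]
eef_rot: [0.978, 0.207, 0.001, 0.0]
ft_force: [-0.5, -0.3, 6.2]
opening: 0.223
```

```bash
python3 - <<'E'
from h import *
s=shot('wrist','w5');st=env.read_state();print(st['position'],st['opening'],st['ft_force'])
im=s['image'][:,:,::-1]
t=shot('scene','s5')
u,v=proj(t,[567,273,50]).astype(int)
c=cv2.resize(t['image'][:,:,::-1][v-50:v+30,u-40:u+40],(480,480),interpolation=cv2.INTER_CUBIC)
cv2.imwrite('pics/w5c.png',np.hstack([cv2.resize(im[180:340,200:360],(320,320)),np.zeros((320,0,3),np.uint8)]) if 0 else np.hstack([cv2.resize(im[180:340,200:306],(318,480),interpolation=cv2.INTER_CUBIC),c]))
E
```

```text
[567.71 273.11  22.55] 0.22134753464505427 [-0.27 -0.32  6.37]
```

View pics/w5c.png

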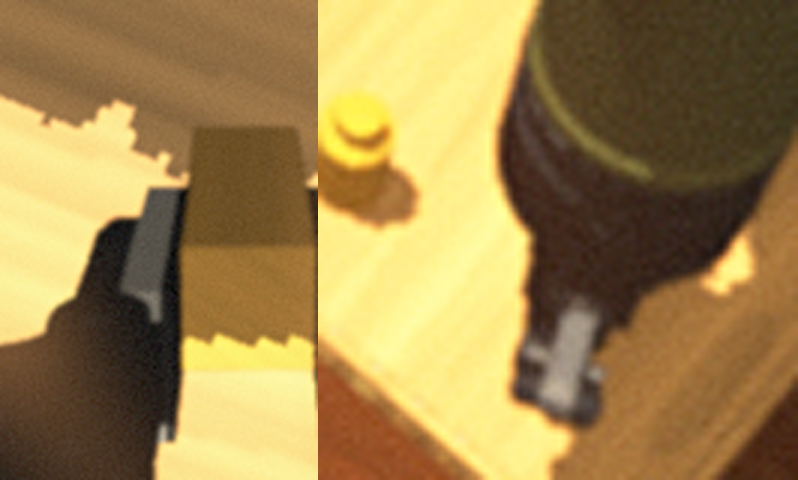

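The short die is held, with the fingertips about 29 mm above its foot, which matches the measured offset. Next I lift it and work out the approach to the one-dot pocket.

```bash
cat >> h.py <<'E'
F=np.array([583.3,-100.1,60.8]);YAW=np.radians(-14.66)
def tcp(i,above,a): # TCP for die foot `above` mm over mouth of pocket i (1..3), TCP at die z = a
    C=chaseR(YAW);return F+C@[0,52*(i-2),above+a]
E
python3 - <<'E'
from h import *
s=np.load('pics/w5.npz');g=cv2.cvtColor(s['image'],cv2.COLOR_RGB2HSV)
for r in (250,270,285): print(r,s['image'][r,250:320].astype(int).sum(1)[::2])
st=env.read_state();p=st['position'].copy();M=R.from_quat(st['eef_rot']).as_matrix()
print(tcp(1,40,16.5),tcp(1,8,16.5),tcp(1,-24,16.5))
cmd(p+[0,0,150],M);cmd(tcp(1,40,16.5),holderR(YAW),(p+[0,0,150],M))
E
```

```text
250 [239 245 235 245 157  68 185 223 236 232 225 229 222 223 235 228 225 228
 220 230 231 236 238 244 257 255 246 148 137 244 245 251 257 261 451]
270 [251 243 189  60  69 235 333 318 327 339 325 331 319 330 332 315 341 316
 324 310 305 316 312 316 337 339 345 304 167 139 163 250 262 259 269]
285 [255 307 135  85  48 176 337 304 316 298 319 333 320 313 318 321 323 327
 323 327 338 336 335 333 335 348 348 298 179 175 176 282 319 139 101]
[ 594.1  -156.68  111.58] [ 580.53 -153.13   82.82] [ 566.96 -149.58   54.06]
translation [   0.21    0.05 -150.  ] turn [0. 0. 0.]
translation [-149.9   403.69   60.91] turn [ 0.87 -2.51  3.79]
```

>>> arm_command --translation '[[0, 0, -50], [0, 0, -100], [0, 0, -150], [0, 0, -150], [0, 0, -150]]' --turn '[[0, 0, 0], [0, 0, 0], [0, 0, 0], [0, 0, 0], [0, 0, 0]]' --gripper '[0, 0, 0, 0, 0]'

```text
clock: 9.15
position: [566.6, 272.1, 170.3]
eef_rot: [0.978, 0.207, -0.001, 0.0]
ft_force: [-0.3, -0.1, -2.6]
opening: 0.22
```

>>> arm_command --translation '[[-50, 135, 0], [-75, 200, 0], [-150, 404, 20], [-151, 404, 61], [-151, 404, 61], [-151, 404, 61], [-151, 404, 61], [-151, 404, 61]]' --turn '[[0.87, -2.51, 3.79], [0.87, -2.51, 3.79], [0.87, -2.51, 3.79], [0.87, -2.51, 3.79], [0.87, -2.51, 3.79], [0.87, -2.51, 3.79], [0.87, -2.51, 3.79], [0.87, -2.51, 3.79]]' --gripper '[0, 0, 0, 0, 0, 0, 0, 0]'

```text
clock: 10.15
position: [589.7, -166.2, 105.5]
eef_rot: [0.965, -0.13, -0.227, -0.027]
ft_force: [0.9, 0.4, -2.2]
opening: 0.216
```

```bash
python3 - <<'E'
from h import *
st=env.read_state();print(st['position'],st['opening'],st['qpos'],st['joint_velocities'])
cmd(tcp(1,40,16.5),holderR(YAW));cmd(tcp(1,8,16.5),holderR(YAW))
E
```

```text
[ 589.74 -166.22  105.55] 0.21592753526912858 [ 0.57  0.75 -0.56  1.22  0.29  1.73 -0.24] [-0.05 -0.03 -0.08  0.02 -0.08  0.   -0.02]
translation [ -1.21 -10.31  -6.23] turn [ 0.01  0.04 -0.08]
translation [ -0.99 -10.38  25.77] turn [ 0.01  0.04 -0.08]
```

>>> arm_command --translation '[[0, 0, 0], [0, 0, 0], [0, 0, 0]]' --turn '[[0, 0, 0], [0, 0, 0], [0, 0, 0]]' --gripper '[0, 0, 0]'

```text
clock: 10.52
position: [592.8, -156.0, 110.7]
eef_rot: [0.966, -0.123, -0.224, -0.028]
ft_force: [-0.2, -0.6, -1.7]
opening: 0.22
```

```bash
python3 - <<'E'
from h import *
st=env.read_state();print(st['position'],st['opening'],st['qpos'],st['joint_velocities'])
cmd(tcp(1,40,16.5),holderR(YAW));cmd(tcp(1,8,16.5),holderR(YAW))
E
```

```text
[ 592.76 -156.03  110.68] 0.22008759031724381 [ 0.56  0.75 -0.57  1.22  0.28  1.73 -0.24] [ 0.   -0.    0.01 -0.01  0.    0.    0.  ]
translation [ 0.91  0.28 -1.45] turn [0.01 0.01 0.01]
translation [ 0.95  0.23 30.55] turn [0.01 0.01 0.01]
```

>>> arm_command --translation '[[0, 0, 10], [0, 0, 22], [0, 0, 28], [0, 0, 28], [0, 0, 28]]' --turn '[[0, 0, 0], [0, 0, 0], [0, 0, 0], [0, 0, 0], [0, 0, 0]]' --gripper '[0, 0, 0, 0, 0]'

```text
clock: 11.15
position: [580.9, -154.8, 85.6]
eef_rot: [0.966, -0.125, -0.224, -0.028]
ft_force: [-0.3, 0.5, -2.4]
opening: 0.217
```

```bash
python3 - <<'E'
from h import *
s=shot('wrist','w6');st=env.read_state();print(st['position'],st['ft_force']);print(s['T'])
M=R.from_quat(st['eef_rot']).as_matrix()
cmd(tcp(1,8,16.5),holderR(YAW))
im=s['image'][:,:,::-1]
x0,y0,k=210,120,4
c=cv2.resize(im[y0:y0+150,x0:x0+140],None,fx=k,fy=k,interpolation=cv2.INTER_CUBIC)
C=chaseR(YAW)
def pt(P,col):
    u=(proj(s,P)-[x0,y0]+.5)*k-.5;cv2.circle(c,tuple(u.astype(int)),2,col,-1)
for x,y in((-1,-1),(-1,1),(1,-1),(1,1)):
    pt(F+C@[11.2*x,-52+11.2*y,0],(0,0,255))
    for z in(16.5,-35.5): pt(st['position']+M@[10*x,10*y,z],(255,0,0))
cv2.imwrite('pics/w6c.png',c)
E
```

```text
[ 580.98 -154.73   85.72] [ 0.22  0.17 -1.77]
[[   0.87   -0.13   -0.48  665.09]
 [  -0.23   -0.96   -0.16 -103.63]
 [  -0.44    0.25   -0.86  225.16]
 [   0.      0.      0.      1.  ]]
translation [ 0.52 -1.44  2.97] turn [ 0.    0.   -0.01]
```

View pics/w6c.png

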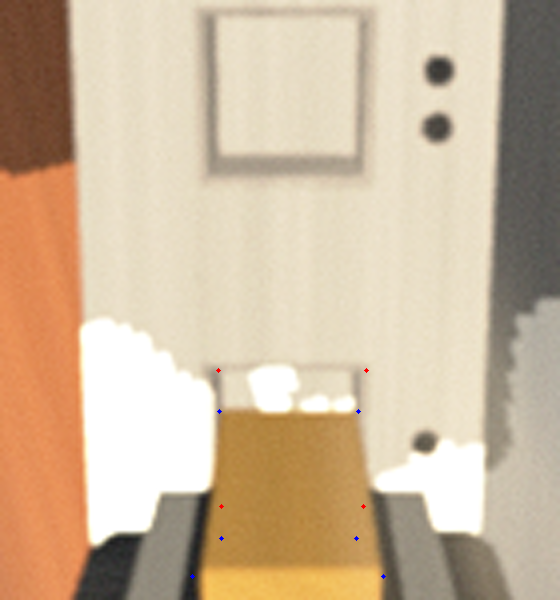

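The die foot projects where predicted (row 411, cols 217–360). The one-dot pocket mouth's upper edge is at row 365, against 370 predicted, so a small correction is needed. I'll refit the face from this near view.

```bash
python3 - <<'E'
from h import *
from scipy.optimize import least_squares
s=np.load('pics/w6.npz');st=env.read_state();M=R.from_quat(st['eef_rot']).as_matrix()
K=s['intrinsics'];T=s['T']
def cf(u,v,F,yaw):
    d=T[:3,:3]@np.linalg.solve(K,[210+(u+.5)/4-.5,120+(v+.5)/4-.5,1]);C=chaseR(yaw);n=C[:,2];o=T[:3,3]
    return C.T@(o+d*(n@(F-o))/(n@d)-F)
def res(p):
    A=lambda u,v:cf(u,v,p[:3],p[3]);r=[]
    for u,v in((70,0),(82,370),(88,540)): r.append(A(u,v)[0]+30)
    for u,v in((503,0),(493,270),(484,530)): r.append(A(u,v)[0]-30)
    w=11.5
    for u,v,x,y in((203,8,-w,w),(373,8,w,w),(372,178,w,-w),(204,178,-w,-w)): a=A(u,v);r+=[a[0]-x,a[1]-y]
    r.append(A(285,365)[1]+52-11.2)
    r+= [A(438,99)[1]-A(424,442)[1]-52]
    return r
r=least_squares(res,[*F,YAW]);print(r.x,np.degrees(r.x[3]),np.array(r.fun))
C=chaseR(r.x[3]);Fn=r.x[:3];print('dF in chase',C.T@(Fn-F))
d=C.T@(st['position']-Fn)
print('TCP in chase',d,'tool-> need x',-d[0],'tool y',52+d[1],'foot above mouth',d[2]-16.5)
cmd(st['position'],np.c_[C[:,0],-C[:,1],-C[:,2]])
E
```

```text
[584.52 -99.22  64.41  -0.26] -15.023933401331782 [ 0.14 -0.41 -0.62 -0.42  0.09  0.74 -0.12 -0.03  0.26  0.09  0.66 -0.4
 -0.32 -0.52  0.86 -0.66]
dF in chase [-0.73  1.17  3.66]
TCP in chase [  0.51 -54.53  23.96] tool-> need x -0.5148381452263181 tool y -2.5345264885812995 foot above mouth 7.458187336217719
translation [0. 0. 0.] turn [0.02 0.   0.03]
```

>>> arm_command --translation '[[-0.5, -2.7, 0], [-0.5, -2.7, 2], [-0.5, -2.7, 4], [-0.5, -2.7, 6], [-0.5, -2.7, 8], [-0.5, -2.7, 10], [-0.5, -2.7, 12], [-0.5, -2.7, 12]]' --turn '[[0, 0, 0], [0, 0, 0], [0, 0, 0], [0, 0, 0], [0, 0, 0], [0, 0, 0], [0, 0, 0], [0, 0, 0]]' --gripper '[0, 0, 0, 0, 0, 0, 0, 0]'

```text
clock: 12.2
position: [575.8, -151.2, 74.9]
eef_rot: [0.966, -0.125, -0.224, -0.028]
ft_force: [-0.1, -0.9, -1.4]
opening: 0.219
```

```bash
cat >> h.py <<'E'
F=np.array([584.5,-99.2,64.0]);YAW=np.radians(-14.9)
def where(i,a):
    st=env.read_state();C=chaseR(YAW);d=C.T@(st['position']-F)
    print('x',d[0],'y',d[1]-52*(i-2),'foot above mouth',d[2]-a,'F(chase)',C.T@st['ft_force'],'op',st['opening'],'t',st['clock'])
    cmd(st['position'],holderR(YAW))
E
python3 -c "
from h import *
where(1,16.5)"
```

```text
x -0.31703358346968347 y -0.522286503915403 foot above mouth -4.568344990497211 F(chase) [ 0.71 -0.86 -1.26] op 0.21939962020452825 t 12.2
translation [0. 0. 0.] turn [0.02 0.   0.01]
```

>>> arm_command --translation '[[0, 0, 2.5], [0, 0, 5], [0, 0, 7.5], [0, 0, 10], [0, 0, 12.5], [0, 0, 15], [0, 0, 17.5], [0, 0, 18]]' --turn '[[0, 0, 0], [0, 0, 0], [0, 0, 0], [0, 0, 0], [0, 0, 0], [0, 0, 0], [0, 0, 0], [0, 0, 0]]' --gripper '[0, 0, 0, 0, 0, 0, 0, 0]'

```text
clock: 13.2
position: [568.0, -149.1, 58.5]
eef_rot: [0.966, -0.125, -0.224, -0.028]
ft_force: [-0.2, -5.0, 0.3]
opening: 0.219
```

```bash
python3 -c "
from h import *
where(1,16.5)"
```

```text
x -0.3987694405433644 y -0.5124501888527817 foot above mouth -22.7721924926041 F(chase) [ 0.87 -4.84  0.75] op 0.21937190207790783 t 13.2
translation [0. 0. 0.] turn [0.02 0.01 0.01]
```

>>> arm_command --translation '[[0, 0.7, 1], [0, 0.7, 2], [0, 0.7, 3], [0, 0.7, 4], [0, 0.7, 4]]' --turn '[[0, 0, 0], [0, 0, 0], [0, 0, 0], [0, 0, 0], [0, 0, 0]]' --gripper '[0, 0, 0, 0, 0]'

```text
clock: 13.82
position: [566.9, -148.9, 56.3]
eef_rot: [0.966, -0.125, -0.223, -0.028]
ft_force: [1.4, -3.9, 5.1]
opening: 0.222
```

```bash
python3 -c "
from h import *
where(1,16.5)"
```

```text
x -0.4276779334152097 y -0.5320927565790754 foot above mouth -25.316848525702067 F(chase) [-0.1  -3.42  5.66] op 0.22213768074083237 t 13.825
translation [0. 0. 0.] turn [ 0.02 -0.    0.02]
```

>>> arm_command --translation '[[0, 0.5, 1], [0, 0.5, 2], [0, 0.5, 3], [0, 0.5, 4], [0, 0.5, 4]]' --turn '[[0, 0, 0], [0, 0, 0], [0, 0, 0], [0, 0, 0], [0, 0, 0]]' --gripper '[0, 0, 0, 0, 0]'

```text
clock: 14.45
position: [566.8, -148.9, 56.1]
eef_rot: [0.967, -0.125, -0.221, -0.028]
ft_force: [2.9, -4.2, 18.1]
opening: 0.217
```

```bash
python3 -c "
from h import *
where(1,16.5)"
```

```text
x -0.44679452007851406 y -0.532630311415943 foot above mouth -25.46987238521701 F(chase) [-4.42 -3.34 17.94] op 0.21716045689176774 t 14.45
translation [0. 0. 0.] turn [ 0.01 -0.02  0.02]
```

The short die is on the floor: the force rose from 6 to 18 N with no travel. Releasing it.

>>> arm_command --translation '[[0, 0.5, -2], [0, 0.5, -3], [0, 0.5, -3], [0, 0.5, -3], [0, 0.5, -3], [0, 0.5, -20], [0, 0.5, -60], [0, 0.5, -90]]' --turn '[[0, 0, 0], [0, 0, 0], [0, 0, 0], [0, 0, 0], [0, 0, 0], [0, 0, 0], [0, 0, 0], [0, 0, 0]]' --gripper '[0, 0.4, 0.4, 0.4, 0.5, 0.5, 0.5, 0.5]'

```text
clock: 15.45
position: [604.0, -159.5, 134.9]
eef_rot: [0.966, -0.125, -0.223, -0.028]
ft_force: [0.3, 0.2, -0.1]
opening: 0.499
```

```bash
python3 - <<'E'
from h import *
where(1,16.5)
t=shot('scene','s7');u,v=proj(t,F).astype(int)
C=chaseR(YAW)
S=F+C@[0,-52,-25.4+1.4]
c=t['image'][:,:,::-1][v-60:v+60,u-60:u+60].copy();k=4
c=cv2.resize(c,None,fx=k,fy=k,interpolation=cv2.INTER_CUBIC)
for z in(24,52):
  for x,y in((-1,-1),(-1,1),(1,-1),(1,1)):
    q=(proj(t,S+C@[10*x,10*y,z])-[u-60,v-60]+.5)*k;cv2.circle(c,tuple(q.astype(int)),2,(0,0,255),-1)
w=shot('wrist','w7');cc=cv2.resize(w['image'][:,:,::-1],(430,322))
pad=np.zeros((480,310,3),np.uint8)
b=cv2.resize(w['image'][0:420,150:420,::-1],(310,480));cv2.imwrite('pics/s7c.png',np.hstack([c,b]))
E
```

```text
x -0.22203839526300775 y -1.2883714259414347 foot above mouth 62.239428096976425 F(chase) [0.22 0.3  0.02] op 0.4990211127579091 t 15.45
translation [0. 0. 0.] turn [ 0.01 -0.01  0.01]
```

View pics/s7c.png

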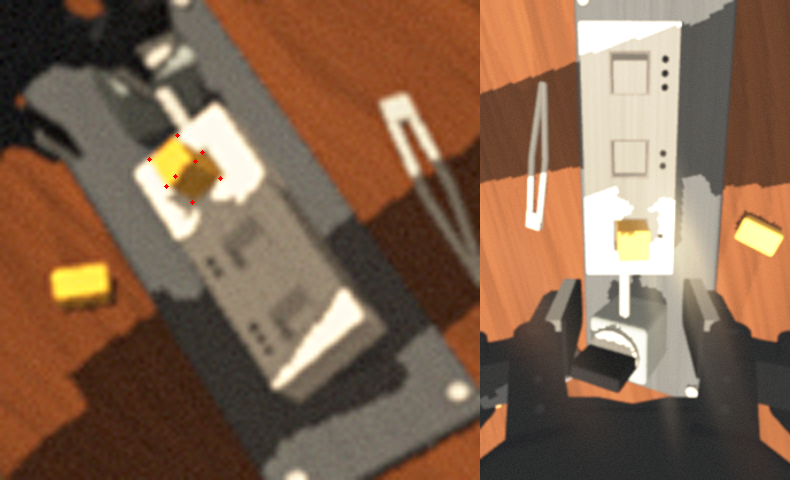

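The short die stands in the one-dot pocket, in line with it and with about half its height below the face. Next is the button die.

```bash
python3 - <<'E'
from h import *
cmd([453,280,140],downR(np.radians(-21.5)))
E
```

```text
translation [-235.59 -386.17  109.02] turn [0.15 2.56 0.67]
```

>>> arm_command --translation '[[-236, -386, 109], [-236, -386, 109], [-236, -386, 109], [-236, -386, 109], [-236, -386, 109], [-236, -386, 109], [-236, -386, 109], [-236, -386, 109]]' --turn '[[0.15, 2.56, 0.67], [0.15, 2.56, 0.67], [0.15, 2.56, 0.67], [0.15, 2.56, 0.67], [0.15, 2.56, 0.67], [0.15, 2.56, 0.67], [0.15, 2.56, 0.67], [0.15, 2.56, 0.67]]' --gripper '[0.6, 0.6, 0.6, 0.6, 0.6, 0.6, 0.6, 0.6]'

```text
clock: 16.55
position: [446.5, 283.9, 138.0]
eef_rot: [0.983, -0.184, -0.004, 0.0]
ft_force: [1.8, -0.6, -0.3]
opening: 0.601
```

>>> arm_command --translation '[[0, 0, 0], [0, 0, 0], [0, 0, 0]]' --turn '[[0, 0, 0], [0, 0, 0], [0, 0, 0]]' --gripper '[0.6, 0.6, 0.6]'

```text
clock: 16.92
position: [449.9, 278.2, 137.3]
eef_rot: [0.982, -0.188, -0.004, 0.001]
ft_force: [-0.0, -0.1, 0.2]
opening: 0.602
```

```bash
python3 - <<'E'
from h import *
st=env.read_state();print(st['position'])
cmd([453,280,26],downR(np.radians(-21.5)))
s=shot('wrist','w8')
hsv=cv2.cvtColor(s['image'],cv2.COLOR_RGB2HSV)
u,v=proj(s,[453,280,68]).astype(int);print(u,v)
p=s['image'][max(v-14,0):v+16:3,u-16:u+17:3].astype(int)
print(p[:,:,0]-p[:,:,2]);print(p[:,:,0])
E
```

```text
[449.92 278.17 137.35]
translation [  2.99  -3.24 111.32] turn [ 0.02  0.04 -0.02]
285 207
[[119  74  70  69  70  72  72  80  80  87 111]
 [111 124 150 150 149 145 138 141 100  87 118]
 [114 140 136 145 146 146 146 136 146 144 121]
 [106 138 141 149  94 119 105 149 132 135 118]
 [103 137 150 128 139 131 138 144 144 137 107]
 [113 151 121 141 136 134 133 133 142 135 109]
 [114 147 147 134 138 133 134 130 134 135 116]
 [117 146 141 142 139 135 133 135 138 134 114]
 [110 150 144 145 141 140 135 143 139 141 106]
 [102 139 143 138 133 143 144 143 138 137 109]]
[[246 130 106 112 110 107 114 122 123 131 254]
 [255 194 226 224 218 212 211 207 154 139 253]
 [252 250 253 252 232 254 241 253 237 253 253]
 [252 250 254 247 135 182 162 233 254 252 252]
 [253 251 241 191 255 253 254 247 238 252 251]
 [252 246 176 254 253 252 252 253 244 253 251]
 [252 248 246 253 253 252 252 253 251 252 250]
 [252 248 251 252 252 252 253 253 252 253 250]
 [252 249 252 252 252 252 253 248 253 252 251]
 [252 251 252 252 252 252 252 251 252 252 251]]
```

```bash
python3 - <<'E'
from h import *
s=np.load('pics/w8.npz');im=s['image'].astype(int)
m=((im[:,:,0]-im[:,:,2]>126)&(im[:,:,0]>185)).astype(np.uint8)
m[:170]=0;m[:,:255]=0;m[:,320:]=0;m[260:]=0
m=cv2.morphologyEx(cv2.morphologyEx(m,cv2.MORPH_CLOSE,np.ones((5,5))),cv2.MORPH_OPEN,np.ones((5,5)))
c=max(cv2.findContours(m,0,2)[0],key=cv2.contourArea)
r=cv2.minAreaRect(c);b=cv2.boxPoints(r);print(r)
P=np.array([ray(s,*q,68) for q in b]);print(P,P.mean(0),[np.linalg.norm(P[i]-P[i-1]) for i in range(4)])
e=P[1]-P[0];print('yaw mod 90',np.degrees(np.arctan2(e[1],e[0]))%90)
E
```

```text
((284.5, 208.5), (25.0, 27.0), 90.0)
[[446.33 292.39  68.  ]
 [464.83 285.09  68.  ]
 [457.9  266.9   68.  ]
 [438.97 274.35  68.  ]] [452.01 279.68  68.  ] [np.float64(19.483841347476325), np.float64(19.878962414030372), np.float64(19.472267498930545), np.float64(20.342193819677036)]
yaw mod 90 68.47996711095928
```

>>> arm_command --translation '[[1.8, -2.5, 30], [1.8, -2.5, 70], [1.8, -2.5, 100], [1.8, -2.5, 111.5], [1.8, -2.5, 111.5], [1.8, -2.5, 111.5]]' --turn '[[0, 0, 0], [0, 0, 0], [0, 0, 0], [0, 0, 0], [0, 0, 0], [0, 0, 0]]' --gripper '[0.6, 0.6, 0.6, 0.6, 0.6, 0.6]'

```text
clock: 17.73
position: [451.8, 282.1, 27.3]
eef_rot: [0.982, -0.187, -0.003, -0.0]
ft_force: [-0.6, -0.7, 0.6]
opening: 0.603
```

>>> arm_command --translation '[[0, 0, 0], [0, 0, 0], [0, 0, 0], [0, 0, 0], [0, 0, 0], [0, 0, 0]]' --turn '[[0, 0, 0], [0, 0, 0], [0, 0, 0], [0, 0, 0], [0, 0, 0], [0, 0, 0]]' --gripper '[0.6, 0, 0, 0, 0, 0]'

```text
clock: 18.48
position: [451.3, 281.9, 26.6]
eef_rot: [0.982, -0.187, -0.003, 0.0]
ft_force: [-0.1, 0.1, 4.5]
opening: 0.224
```

```bash
python3 - <<'E'
from h import *
st=env.read_state();p=st['position'];M=R.from_quat(st['eef_rot']).as_matrix();a=p[2]-6;print(p,st['opening'],a,'die rel tool',M.T@(np.array([452.2,279.8,0])-p))
up=p+[0,0,150]
cmd(tcp(2,45,a),holderR(YAW),(up,M));print(tcp(2,45,a))
E
```

```text
[451.3 281.9  26.6] 0.2240698199783304 20.603040869823978 die rel tool [ 1.78  1.57 26.6 ]
translation [292.51 302.35  52.35] turn [-0.14 -2.56 -0.65]
[ 612.29 -106.59  122.96]
```

>>> arm_command --translation '[[0, 0, -50], [0, 0, -100], [0, 0, -150], [0, 0, -150], [0, 0, -150]]' --turn '[[0, 0, 0], [0, 0, 0], [0, 0, 0], [0, 0, 0], [0, 0, 0]]' --gripper '[0, 0, 0, 0, 0]'

```text
clock: 19.1
position: [451.2, 280.9, 174.7]
eef_rot: [0.982, -0.187, -0.005, 0.001]
ft_force: [-0.6, -0.3, -3.0]
opening: 0.227
```

>>> arm_command --translation '[[58, 60, 0], [116, 120, 0], [174, 180, 0], [292, 302, 30], [292, 302, 52], [292, 302, 52], [292, 302, 52], [292, 302, 52]]' --turn '[[-0.14, -2.56, -0.65], [-0.14, -2.56, -0.65], [-0.14, -2.56, -0.65], [-0.14, -2.56, -0.65], [-0.14, -2.56, -0.65], [-0.14, -2.56, -0.65], [-0.14, -2.56, -0.65], [-0.14, -2.56, -0.65]]' --gripper '[0, 0, 0, 0, 0, 0, 0, 0]'

```text
clock: 20.1
position: [611.3, -112.5, 117.0]
eef_rot: [0.965, -0.131, -0.227, -0.028]
ft_force: [-0.3, -0.4, -2.3]
opening: 0.223
```

>>> arm_command --translation '[[0, 0, 0], [0, 0, 0], [0, 0, 0], [0, 0, 0]]' --turn '[[0, 0, 0], [0, 0, 0], [0, 0, 0], [0, 0, 0]]' --gripper '[0, 0, 0, 0]'

```text
clock: 20.6
position: [612.6, -105.7, 123.1]
eef_rot: [0.966, -0.126, -0.223, -0.029]
ft_force: [-0.0, 0.7, -2.9]
opening: 0.224
```

```bash
python3 - <<'E'
from h import *
where(2,20.6);cmd(tcp(2,10,20.6),holderR(YAW))
s=shot('wrist','w9');st=env.read_state();M=R.from_quat(st['eef_rot']).as_matrix()
for o in(0,1.6): print('foot front L,R',[proj(s,st['position']+M@[x,o-10,20.6]) for x in(-10,10)],'top front',proj(s,st['position']+M@[0,o-10,20.6-62]))
g=s['image'].astype(int)
for u in(272,280,288): print(u,[(r,*g[r,u]) for r in range(205,275,3)])
r=235;print([(u,*g[r,u]) for u in range(252,312,2)])
E
```

```text
x 0.0031519444521429883 y 0.9272933700871409 foot above mouth 45.19521757990383 F(chase) [ 1.09  0.63 -2.71] op 0.22360654505668726 t 20.6
translation [0. 0. 0.] turn [0.01 0.   0.  ]
translation [ 0.01  0.89 35.2 ] turn [0.01 0.   0.  ]
foot front L,R [array([265.01, 220.5 ]), array([298.89, 220.52])] top front [281.85 271.07]
foot front L,R [array([265.05, 223.06]), array([298.85, 223.08])] top front [281.85 274.66]
272 [(205, np.int64(238), np.int64(227), np.int64(203)), (208, np.int64(236), np.int64(224), np.int64(199)), (211, np.int64(237), np.int64(227), np.int64(204)), (214, np.int64(235), np.int64(225), np.int64(201)), (217, np.int64(236), np.int64(225), np.int64(202)), (220, np.int64(182), np.int64(171), np.int64(152)), (223, np.int64(182), np.int64(165), np.int64(141)), (226, np.int64(190), np.int64(141), np.int64(69)), (229, np.int64(192), np.int64(144), np.int64(72)), (232, np.int64(189), np.int64(142), np.int64(70)), (235, np.int64(192), np.int64(141), np.int64(71)), (238, np.int64(188), np.int64(140), np.int64(66)), (241, np.int64(192), np.int64(144), np.int64(71)), (24
[... 3876 characters left out ...]
np.int64(142), np.int64(72)), (286, np.int64(188), np.int64(141), np.int64(72)), (288, np.int64(192), np.int64(145), np.int64(78)), (290, np.int64(198), np.int64(151), np.int64(90)), (292, np.int64(198), np.int64(153), np.int64(90)), (294, np.int64(196), np.int64(155), np.int64(93)), (296, np.int64(204), np.int64(163), np.int64(105)), (298, np.int64(204), np.int64(163), np.int64(104)), (300, np.int64(237), np.int64(215), np.int64(156)), (302, np.int64(255), np.int64(255), np.int64(255)), (304, np.int64(255), np.int64(255), np.int64(255)), (306, np.int64(255), np.int64(255), np.int64(255)), (308, np.int64(255), np.int64(255), np.int64(255)), (310, np.int64(255), np.int64(255), np.int64(255))]
```

The camera confirms the die sits 1.6 mm off along tool y, and that is already allowed for. Going in.

>>> arm_command --translation '[[-0.5, 0, 12], [-0.5, 0, 24], [-0.5, 0, 32], [-0.5, 0, 38], [-0.5, 0, 42], [-0.5, 0, 46], [-0.5, 0, 50], [-0.5, 0, 52]]' --turn '[[0, 0, 0], [0, 0, 0], [0, 0, 0], [0, 0, 0], [0, 0, 0], [0, 0, 0], [0, 0, 0], [0, 0, 0]]' --gripper '[0, 0, 0, 0, 0, 0, 0, 0]'

```text
clock: 21.65
position: [590.0, -100.3, 76.1]
eef_rot: [0.966, -0.126, -0.224, -0.029]
ft_force: [-0.4, 0.0, -2.3]
opening: 0.222
```

```bash
python3 -c "
from h import *
where(2,20.6)"
```

```text
x -0.2805101960830068 y 0.29883836880660264 foot above mouth -7.328487006813031 F(chase) [ 0.64 -0.07 -2.27] op 0.22165013913356862 t 21.65
translation [0. 0. 0.] turn [ 0.    0.01 -0.  ]
```

Entered with no contact force. Continuing to the floor.

>>> arm_command --translation '[[0, 0, 3], [0, 0, 6], [0, 0, 9], [0, 0, 12], [0, 0, 14], [0, 0, 16], [0, 0, 18], [0, 0, 19]]' --turn '[[0, 0, 0], [0, 0, 0], [0, 0, 0], [0, 0, 0], [0, 0, 0], [0, 0, 0], [0, 0, 0], [0, 0, 0]]' --gripper '[0, 0, 0, 0, 0, 0, 0, 0]'

```text
clock: 22.65
position: [582.4, -98.3, 59.8]
eef_rot: [0.966, -0.126, -0.223, -0.029]
ft_force: [1.4, -0.3, 4.0]
opening: 0.221
```

```bash
python3 -c "
from h import *
where(2,20.6)"
```

```text
x -0.23618496153994184 y 0.33264994997827996 foot above mouth -25.363637209658677 F(chase) [-0.41  0.07  4.22] op 0.22114690112015817 t 22.65
translation [0. 0. 0.] turn [ 0.  0. -0.]
```

>>> arm_command --translation '[[0, 0, 1], [0, 0, 2], [0, 0, 3], [0, 0, 4], [0, 0, 4]]' --turn '[[0, 0, 0], [0, 0, 0], [0, 0, 0], [0, 0, 0], [0, 0, 0]]' --gripper '[0, 0, 0, 0, 0]'

```text
clock: 23.28
position: [582.3, -98.3, 59.7]
eef_rot: [0.966, -0.127, -0.221, -0.029]
ft_force: [3.1, -1.1, 14.9]
opening: 0.22
```

```bash
python3 -c "
from h import *
where(2,20.6)"
```

```text
x -0.221323588626503 y 0.32525429881848195 foot above mouth -25.4397203237514 F(chase) [-3.62 -0.26 14.81] op 0.2203833958072513 t 23.275
translation [0. 0. 0.] turn [ 0.   -0.02 -0.01]
```

>>> arm_command --translation '[[0, 0, -2], [0, 0, -3], [0, 0, -3], [0, 0, -3], [0, 0, -3], [0, 0, -20], [0, 0, -60], [0, 0, -100]]' --turn '[[0, 0, 0], [0, 0, 0], [0, 0, 0], [0, 0, 0], [0, 0, 0], [0, 0, 0], [0, 0, 0], [0, 0, 0]]' --gripper '[0, 0.4, 0.4, 0.4, 0.5, 0.5, 0.5, 0.5]'

```text
clock: 24.28
position: [623.5, -109.4, 147.4]
eef_rot: [0.966, -0.127, -0.223, -0.029]
ft_force: [0.8, 0.1, -0.2]
opening: 0.501
```

```bash
python3 - <<'E'
from h import *
where(2,20.6)
cmd([450,177.3,160],downR(0))
s=shot('wrist','w10');C=chaseR(YAW)
# brass blob check of dies 1,2 near predicted tops
for i,h in((1,52),(2,62)): print(i,proj(s,F+C@[0,52*(i-2),h-25.4]))
E
```

```text
x -0.3164834246055604 y 0.23153990745487152 foot above mouth 72.08130975767594 F(chase) [0.74 0.26 0.11] op 0.5007295578229122 t 24.275
translation [0. 0. 0.] turn [ 0.  0. -0.]
translation [-222.55 -232.29   94.65] turn [-0.34  2.59 -1.47]
1 [282.34 276.54]
2 [282.34 217.57]
```

The button die is home at the same floor reading (-25.4). Next is the ridge die.

>>> arm_command --translation '[[-222, -232, 95], [-222, -232, 95], [-222, -232, 95], [-222, -232, 95], [-222, -232, 95], [-222, -232, 95], [-222, -232, 95], [-222, -232, 95]]' --turn '[[-0.34, 2.59, -1.47], [-0.34, 2.59, -1.47], [-0.34, 2.59, -1.47], [-0.34, 2.59, -1.47], [-0.34, 2.59, -1.47], [-0.34, 2.59, -1.47], [-0.34, 2.59, -1.47], [-0.34, 2.59, -1.47]]' --gripper '[0.6, 0.6, 0.6, 0.6, 0.6, 0.6, 0.6, 0.6]'

```text
clock: 25.32
position: [450.4, 176.2, 158.0]
eef_rot: [1.0, -0.0, 0.0, 0.0]
ft_force: [-0.2, -0.2, 0.9]
opening: 0.601
```

>>> arm_command --translation '[[0, 0, 0], [0, 0, 0], [0, 0, 0], [0, 0, 0], [0, 0, 0]]' --turn '[[0, 0, 0], [0, 0, 0], [0, 0, 0], [0, 0, 0], [0, 0, 0]]' --gripper '[0.6, 0.6, 0.6, 0.6, 0.6]'

```text
clock: 25.95
position: [449.4, 177.2, 157.4]
eef_rot: [1.0, 0.0, -0.0, 0.0]
ft_force: [-0.3, -0.3, -0.3]
opening: 0.598
```

```bash
python3 - <<'E'
from h import *
st=env.read_state();print(st['position'])
s=shot('wrist','w11')
im=s['image'].astype(int)
u,v=proj(s,[450,177,76]).astype(int);print(u,v)
m=((im[:,:,0]-im[:,:,2]>126)&(im[:,:,0]>185)).astype(np.uint8)
n=np.zeros_like(m);n[v-28:v+28,u-28:u+28]=m[v-28:v+28,u-28:u+28]
for r in range(v-24,v+26,2): print(r,''.join('#' if x else '.' for x in m[r,u-26:u+26]))
n=cv2.morphologyEx(n,cv2.MORPH_CLOSE,np.ones((7,7)))
n=cv2.morphologyEx(n,cv2.MORPH_OPEN,np.ones((7,7)))
c=max(cv2.findContours(n,0,2)[0],key=cv2.contourArea)
r=cv2.minAreaRect(c);b=cv2.boxPoints(r);print(r)
for z in(76,84):
    P=np.array([ray(s,*q,z) for q in b]);print(z,P.mean(0),[np.linalg.norm(P[i]-P[i-1]) for i in range(4)])
    e=P[1]-P[0];print('yaw mod 90',np.degrees(np.arctan2(e[1],e[0]))%90)
E
```

```text
[449.38 177.17 157.44]
282 207
183 ....................................................
185 .....................................#..............
187 ....................................................
189 ....................................................
191 ....................................................
193 ....................................................
195 ......................#################.............
197 .............###################.....##.............
199 .............#######################.##.............
201 ..............##########################............
203 ..............########..............................
205 ....................................................
207 ..............#########################.............
209 ..............############.#####.######.............
211 ..............#########################.............
213 ...............##################...#.##............
215 ..............######################.###............
217 ...............##########.##############............
219 ...............########...........#.................
221 ....................................................
223 ....................................................
225 ....................................................
227 ....................................................
229 ....................................................
231 ....................................................
((282.5, 207.0), (24.0, 25.0), 90.0)
76 [450.17 176.95  76.  ] [np.float64(19.636254511330623), np.float64(19.38581405002314), np.float64(19.63608772291688), np.float64(19.813698839452158)]
yaw mod 90 0.10385465060184934
84 [450.17 179.35  84.  ] [np.float64(18.97304723384766), np.float64(18.73106530705445), np.float64(18.97288607865125), np.float64(19.144498445018563)]
yaw mod 90 0.10385465060182453
```

>>> arm_command --translation '[[0.8, 0.2, 40], [0.8, 0.2, 80], [0.8, 0.2, 115], [0.8, 0.2, 129], [0.8, 0.2, 129], [0.8, 0.2, 129], [0.8, 0.2, 129]]' --turn '[[0, 0, -0.35], [0, 0, -0.35], [0, 0, -0.35], [0, 0, -0.35], [0, 0, -0.35], [0, 0, -0.35], [0, 0, -0.35]]' --gripper '[0.6, 0.6, 0.6, 0.6, 0.6, 0.6, 0.6]'

```text
clock: 26.88
position: [451.3, 177.1, 29.7]
eef_rot: [1.0, 0.031, 0.001, 0.0]
ft_force: [0.6, 0.2, 0.3]
opening: 0.596
```

>>> arm_command --translation '[[0, 0, 0], [0, 0, 0], [0, 0, 0], [0, 0, 0], [0, 0, 0], [0, 0, 0]]' --turn '[[0, 0, 0], [0, 0, 0], [0, 0, 0], [0, 0, 0], [0, 0, 0], [0, 0, 0]]' --gripper '[0.6, 0, 0, 0, 0, 0]'

```text
clock: 27.62
position: [450.3, 176.9, 28.7]
eef_rot: [1.0, 0.031, -0.0, 0.0]
ft_force: [-0.9, -0.8, 3.6]
opening: 0.226
```

```bash
python3 - <<'E'
from h import *
st=env.read_state();p=st['position'];M=R.from_quat(st['eef_rot']).as_matrix();a=p[2]-6;print(p,st['opening'],a,'die rel tool',M.T@(np.array([450.2,177.0,0])-p))
up=p+[0,0,150]
cmd(tcp(3,45,a),holderR(YAW),(up,M));print(tcp(3,45,a))
E
```

```text
[450.35 176.95  28.69] 0.22554060550939556 22.68602960042489 die rel tool [-0.14 -0.08 28.69]
translation [161.4  243.97  53.95] turn [ 0.42 -2.58  1.81]
[626.54 -56.58 124.84]
```

>>> arm_command --translation '[[0, 0, -50], [0, 0, -100], [0, 0, -150], [0, 0, -150], [0, 0, -150]]' --turn '[[0, 0, 0], [0, 0, 0], [0, 0, 0], [0, 0, 0], [0, 0, 0]]' --gripper '[0, 0, 0, 0, 0]'

```text
clock: 28.25
position: [449.3, 176.3, 177.1]
eef_rot: [1.0, 0.031, -0.001, 0.001]
ft_force: [-0.4, -1.0, -2.7]
opening: 0.227
```

>>> arm_command --translation '[[32, 49, 0], [64, 98, 0], [100, 150, 0], [161, 243.5, 30], [161, 243.5, 54], [161, 243.5, 54], [161, 243.5, 54], [161, 243.5, 54]]' --turn '[[0.42, -2.58, 1.81], [0.42, -2.58, 1.81], [0.42, -2.58, 1.81], [0.42, -2.58, 1.81], [0.42, -2.58, 1.81], [0.42, -2.58, 1.81], [0.42, -2.58, 1.81], [0.42, -2.58, 1.81]]' --gripper '[0, 0, 0, 0, 0, 0, 0, 0]'

```text
clock: 29.25
position: [625.5, -54.0, 124.8]
eef_rot: [0.966, -0.125, -0.224, -0.029]
ft_force: [0.5, -1.0, -2.4]
opening: 0.226
```

>>> arm_command --translation '[[0, 0, 0], [0, 0, 0], [0, 0, 0], [0, 0, 0]]' --turn '[[0, 0, 0], [0, 0, 0], [0, 0, 0], [0, 0, 0]]' --gripper '[0, 0, 0, 0]'

```text
clock: 29.75
position: [626.0, -56.1, 124.7]
eef_rot: [0.966, -0.126, -0.223, -0.029]
ft_force: [-0.1, -0.4, -1.4]
opening: 0.226
```

```bash
python3 - <<'E'
from h import *
a=22.7
where(3,a);cmd(tcp(3,10,a),holderR(YAW))
s=shot('wrist','w12');st=env.read_state();M=R.from_quat(st['eef_rot']).as_matrix()
print('foot front L,R',[proj(s,st['position']+M@[x,-10,a]) for x in(-10,10)],'top front',proj(s,st['position']+M@[0,-10,a-70]))
g=s['image'].astype(int);d=g[:,:,0]-g[:,:,2]
for u in(275,282,290): print(u,list(zip(range(206,232,2),d[206:232:2,u])))
print(list(zip(range(256,310,2),d[240,256:310:2])))
E
```

```text
x -0.5427482296598228 y 0.3029762770875237 foot above mouth 44.60261720546612 F(chase) [ 0.62 -0.42 -1.3 ] op 0.22622324830965265 t 29.75
translation [0. 0. 0.] turn [0. 0. 0.]
translation [ 0.56  0.28 34.6 ] turn [0. 0. 0.]
foot front L,R [array([265.1, 219. ]), array([298.62, 219.01])] top front [281.69 277.94]
275 [(206, np.int64(33)), (208, np.int64(32)), (210, np.int64(35)), (212, np.int64(32)), (214, np.int64(29)), (216, np.int64(29)), (218, np.int64(26)), (220, np.int64(58)), (222, np.int64(82)), (224, np.int64(81)), (226, np.int64(82)), (228, np.int64(84)), (230, np.int64(82))]
282 [(206, np.int64(6)), (208, np.int64(6)), (210, np.int64(6)), (212, np.int64(26)), (214, np.int64(33)), (216, np.int64(31)), (218, np.int64(25)), (220, np.int64(60)), (222, np.int64(86)), (224, np.int64(84)), (226, np.int64(86)), (228, np.int64(81)), (230, np.int64(84))]
290 [(206, np.int64(6)), (208, np.int64(6)), (210, np.int64(5)), (212, np.int64(33)), (214, np.int64(35)), (216, np.int64(30)), (218, np.int64(24)), (220, np.int64(56)), (222, np.int64(80)), (224, np.int64(79)), (226, np.int64(81)), (228, np.int64(79)), (230, np.int64(82))]
[(256, np.int64(2)), (258, np.int64(3)), (260, np.int64(3)), (262, np.int64(16)), (264, np.int64(70)), (266, np.int64(81)), (268, np.int64(78)), (270, np.int64(81)), (272, np.int64(87)), (274, np.int64(86)), (276, np.int64(81)), (278, np.int64(83)), (280, np.int64(86)), (282, np.int64(83)), (284, np.int64(84)), (286, np.int64(82)), (288, np.int64(83)), (290, np.int64(82)), (292, np.int64(79)), (294, np.int64(78)), (296, np.int64(75)), (298, np.int64(77)), (300, np.int64(68)), (302, np.int64(40)), (304, np.int64(6)), (306, np.int64(8)), (308, np.int64(5))]
```

>>> arm_command --translation '[[0.2, 0.6, 12], [0.2, 0.6, 24], [0.2, 0.6, 32], [0.2, 0.6, 38], [0.2, 0.6, 42], [0.2, 0.6, 46], [0.2, 0.6, 50], [0.2, 0.6, 52]]' --turn '[[0, 0, 0], [0, 0, 0], [0, 0, 0], [0, 0, 0], [0, 0, 0], [0, 0, 0], [0, 0, 0], [0, 0, 0]]' --gripper '[0, 0, 0, 0, 0, 0, 0, 0]'

```text
clock: 30.8
position: [603.8, -50.8, 77.5]
eef_rot: [0.966, -0.126, -0.224, -0.029]
ft_force: [-1.1, 0.6, -2.1]
opening: 0.227
```

```bash
python3 -c "
from h import *
where(3,22.7)"
```

```text
x -0.34034801384060964 y -0.31247094565521394 foot above mouth -7.833445826070417 F(chase) [-0.18  0.29 -2.43] op 0.22718849283794795 t 30.8
translation [0. 0. 0.] turn [0.   0.01 0.  ]
```

>>> arm_command --translation '[[0, 0, 3], [0, 0, 6], [0, 0, 9], [0, 0, 12], [0, 0, 14], [0, 0, 16], [0, 0, 18], [0, 0, 19]]' --turn '[[0, 0, 0], [0, 0, 0], [0, 0, 0], [0, 0, 0], [0, 0, 0], [0, 0, 0], [0, 0, 0], [0, 0, 0]]' --gripper '[0, 0, 0, 0, 0, 0, 0, 0]'

```text
clock: 31.8
position: [596.4, -48.8, 61.7]
eef_rot: [0.966, -0.126, -0.223, -0.029]
ft_force: [0.3, -1.8, 5.5]
opening: 0.225
```

```bash
python3 -c "
from h import *
where(3,22.7)"
```

```text
x -0.3116882665993498 y -0.2712436270129217 foot above mouth -25.36918634059948 F(chase) [-1.71 -1.63  5.25] op 0.2246307198347617 t 31.8
translation [0. 0. 0.] turn [ 0. -0.  0.]
```

>>> arm_command --translation '[[0, 0, 1], [0, 0, 2], [0, 0, 3], [0, 0, 4], [0, 0, 4]]' --turn '[[0, 0, 0], [0, 0, 0], [0, 0, 0], [0, 0, 0], [0, 0, 0]]' --gripper '[0, 0, 0, 0, 0]'

```text
clock: 32.42
position: [596.3, -48.8, 61.6]
eef_rot: [0.967, -0.127, -0.221, -0.029]
ft_force: [2.3, -2.7, 15.7]
opening: 0.224
```

```bash
python3 -c "
from h import *
where(3,22.7)"
```

```text
x -0.3411325680509371 y -0.2717887396259897 foot above mouth -25.483765820406468 F(chase) [-4.25 -2.01 15.35] op 0.22426507178544228 t 32.425
translation [0. 0. 0.] turn [-0.   -0.02 -0.  ]
```

The ridge die is home (-25.4, with the force rising from 5 to 15 N and no travel). Next: release, back off, and go above the knob.

>>> arm_command --translation '[[0, 0, -2], [0, 0, -3], [0, 0, -3], [0, 0, -3], [0, 0, -3], [0, 0, -20], [0, 0, -70], [0, 0, -120]]' --turn '[[0, 0, 0], [0, 0, 0], [0, 0, 0], [0, 0, 0], [0, 0, 0], [0, 0, 0], [0, 0, 0], [0, 0, 0]]' --gripper '[0, 0.4, 0.4, 0.4, 0.5, 0.5, 0.5, 0.5]'

```text
clock: 33.42
position: [645.8, -62.1, 167.1]
eef_rot: [0.966, -0.126, -0.223, -0.029]
ft_force: [1.1, -0.2, -0.2]
opening: 0.499
```

```bash
python3 - <<'E'
from h import *
where(3,22.7)
st=env.read_state();M=R.from_quat(st['eef_rot']).as_matrix();p=st['position']
p1=np.array([560,-170,170.]);cmd(p1,downR(np.radians(30)))
q=np.array([534,-238,150.]);cmd(q,downR(np.radians(75)),(p1,downR(np.radians(30))))
E
```

```text
x -0.5196625734045306 y -0.41466757891213035 foot above mouth 91.71001603775714 F(chase) [1.08 0.05 0.32] op 0.49919814249633265 t 33.425
translation [0. 0. 0.] turn [-0.  0.  0.]
translation [-50.88 126.29  21.55] turn [-1.02  2.47 -4.41]
translation [-56.52  45.89  20.  ] turn [ 0.   0.  -4.5]
```

>>> arm_command --translation '[[-51, 126, 21], [-51, 126, 21], [-51, 126, 21], [-51, 126, 21], [-51, 126, 21], [-51, 126, 21], [-51, 126, 21], [-51, 126, 21]]' --turn '[[-1.02, 2.47, -4.41], [-1.02, 2.47, -4.41], [-1.02, 2.47, -4.41], [-1.02, 2.47, -4.41], [-1.02, 2.47, -4.41], [-1.02, 2.47, -4.41], [-1.02, 2.47, -4.41], [-1.02, 2.47, -4.41]]' --gripper '[0.5, 0.5, 0.5, 0.5, 0.5, 0.5, 0.5, 0.5]'

```text
clock: 34.42
position: [560.4, -169.0, 168.6]
eef_rot: [0.966, 0.259, 0.0, -0.0]
ft_force: [-0.4, 0.6, 0.4]
opening: 0.5
```

>>> arm_command --translation '[[-56, 46, 0], [-56, 46, 0], [-56, 46, 0], [-56, 46, 0], [-56, 46, 0], [-56, 46, 0], [-56, 46, 0], [-56, 46, 0]]' --turn '[[0, 0, -4.5], [0, 0, -4.5], [0, 0, -4.5], [0, 0, -4.5], [0, 0, -4.5], [0, 0, -4.5], [0, 0, -4.5], [0, 0, -4.5]]' --gripper '[0.5, 0.5, 0.5, 0.5, 0.5, 0.5, 0.5, 0.5]'

```text
clock: 35.42
position: [534.1, -237.2, 168.5]
eef_rot: [0.793, 0.609, -0.0, 0.0]
ft_force: [-0.0, -0.1, -0.1]
opening: 0.503
```

```bash
python3 - <<'E'
from h import *
st=env.read_state();print(st['position'],st['qpos'],np.degrees(R.from_quat(st['eef_rot']).as_rotvec()))
s=shot('wrist','w13');im=s['image'][:,:,::-1]
c=im[150:290,200:360];c=cv2.resize(c,None,fx=3.5,fy=3.5,interpolation=cv2.INTER_CUBIC)
M=R.from_quat(st['eef_rot']).as_matrix()
print(proj(s,[534,-238,96]))
w=shot('top','t13')['image'][165:255,265:405,::-1];w=cv2.resize(w,(240,154),interpolation=cv2.INTER_CUBIC)
o=np.zeros((c.shape[0],240,3),np.uint8);o[:154]=w
x=shot('scene','s13');u,v=proj(x,F).astype(int);y=cv2.resize(x['image'][v-60:v+60,u-60:u+60,::-1],(240,240),interpolation=cv2.INTER_CUBIC);o[160:400]=y
cv2.imwrite('pics/w13c.png',np.hstack([c,o]));print(c.shape)
E
```

```text
[ 534.13 -237.2   168.48] [ 1.33  0.48 -1.23  1.66  0.46  1.34  1.34] [142.81 109.53  -0.03]
[279.84 208.66]
(490, 560, 3)
```

View pics/w13c.png

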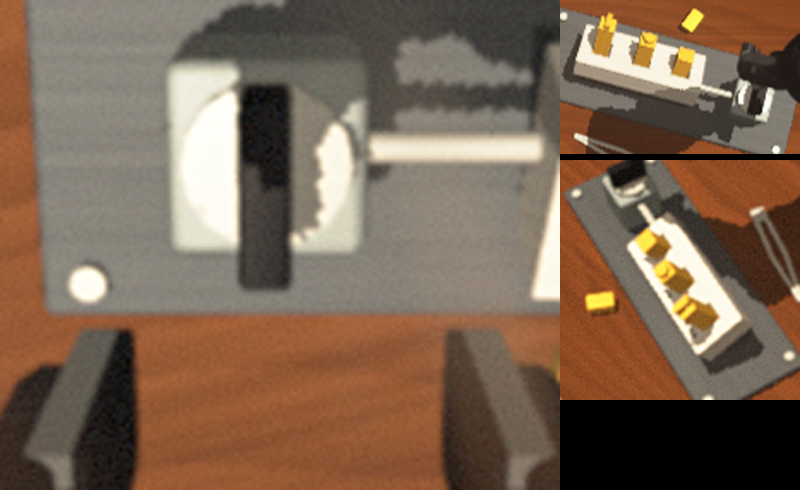

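All three dies are seated in the pockets. The bar's top is centred at crop (265,202) and square to the jaws. Next I compute the knob centre.

```bash
python3 - <<'E'
from h import *
s=np.load('pics/w13.npz')
for z in(90,96): print(ray(s,200+265.5/3.5-.5,150+202.5/3.5-.5,z))
k=ray(s,200+265.5/3.5-.5,150+202.5/3.5-.5,94);k[2]=62
# disc check on z=66
print(ray(s,200+266/3.5,150+161/3.5,66))
cmd(k,downR(np.radians(75)))
E
```

```text
[ 533.83 -241.61   90.  ]
[ 532.13 -241.     96.  ]
[ 531.1  -240.86   66.  ]
translation [ -4.06  -0.33 106.49] turn [ 0.  0. -0.]
```

>>> arm_command --translation '[[-4, 0.5, 30], [-4, 0.5, 70], [-4, 0.5, 100], [-4, 0.5, 106], [-4, 0.5, 106], [-4, 0.5, 106]]' --turn '[[0, 0, 0], [0, 0, 0], [0, 0, 0], [0, 0, 0], [0, 0, 0], [0, 0, 0]]' --gripper '[0.5, 0.5, 0.5, 0.5, 0.5, 0.5]'

```text
clock: 36.33
position: [534.6, -241.5, 63.9]
eef_rot: [0.793, 0.609, 0.001, 0.001]
ft_force: [-0.4, 0.6, -0.2]
opening: 0.498
```

>>> arm_command --translation '[[0, 0, 0], [0, 0, 0], [0, 0, 0], [0, 0, 0], [0, 0, 0], [0, 0, 0]]' --turn '[[0, 0, 0], [0, 0, 0], [0, 0, 0], [0, 0, 0], [0, 0, 0], [0, 0, 0]]' --gripper '[0.5, 0, 0, 0, 0, 0]'

```text
clock: 37.08
position: [533.4, -242.7, 63.0]
eef_rot: [0.794, 0.609, -0.001, 0.001]
ft_force: [-2.7, -3.7, 5.3]
opening: 0.124
```

>>> arm_command --translation '[[0, 0, 0], [0, 0, 0], [0, 0, 0], [0, 0, 0], [0, 0, 0], [0, 0, 0], [0, 0, 0], [0, 0, 0]]' --turn '[[0, 0, 0.8], [0, 0, 1.7], [0, 0, 2.6], [0, 0, 3.5], [0, 0, 4.4], [0, 0, 5.3], [0, 0, 6.2], [0, 0, 6.8]]' --gripper '[0, 0, 0, 0, 0, 0, 0, 0]'

```text
clock: 38.08
position: [532.0, -244.2, 63.0]
eef_rot: [0.998, 0.059, -0.002, 0.002]
ft_force: [-5.6, -4.4, 6.6]
opening: 0.125
```

```bash
python3 - <<'E'
from h import *
st=env.read_state();r=R.from_quat(st['eef_rot']).as_matrix();print(st['position'],'az',np.degrees(np.arctan2(r[1,0],r[0,0])),st['qpos'],st['ft_force'],st['ft_torque'],st['opening'])
E
```

```text
[ 531.95 -244.15   63.01] az 6.716987188079499 [ 1.11  0.46 -0.89  1.77  0.4   1.11  0.2 ] [-5.64 -4.35  6.65] [-0.91  1.21  0.18] 0.12460407607435652
```

>>> arm_command --translation '[[0, 0, 0], [0, 0, 0], [0, 0, 0], [0, 0, 0], [0, 0, 0]]' --turn '[[0, 0, 0.4], [0, 0, 0.5], [0, 0, 0.5], [0, 0, 0.5], [0, 0, 0.5]]' --gripper '[0, 0, 0, 0, 0]'

```text
clock: 38.7
position: [531.8, -244.2, 63.0]
eef_rot: [1.0, 0.019, -0.002, 0.003]
ft_force: [-6.6, -5.2, 7.1]
opening: 0.125
```

```bash
python3 - <<'E'
from h import *
st=env.read_state();r=R.from_quat(st['eef_rot']).as_matrix();print(st['position'],'az',np.degrees(np.arctan2(r[1,0],r[0,0])),st['ft_force'],st['ft_torque'],st['opening'])
s=shot('wrist','w14')
E
```

```text
[ 531.82 -244.2    63.01] az 2.1376983930640843 [-6.6  -5.18  7.06] [-1.09  1.36  1.19] 0.1252542868629287
```

The stop is reached: the reaction torque jumped from 0.18 to 1.19 N m, and it has been held for over 0.5 s. Releasing and lifting clear.

>>> arm_command --translation '[[0, 0, 0], [0, 0, 0], [0, 0, 0], [0, 0, 0], [0, 0, -30], [0, 0, -80], [0, 0, -120], [0, 0, -120]]' --turn '[[0, 0, 0.5], [0, 0, 0], [0, 0, 0], [0, 0, 0], [0, 0, 0], [0, 0, 0], [0, 0, 0], [0, 0, 0]]' --gripper '[0, 0.9, 0.9, 0.9, 0.9, 0.9, 0.9, 0.9]'

```text
clock: 39.75
position: [536.1, -240.9, 186.0]
eef_rot: [1.0, 0.018, 0.003, 0.001]
ft_force: [-0.1, 0.2, 0.3]
opening: 0.901
```

>>> arm_command --translation '[[0, 0, -20], [0, 0, -20], [0, 0, -20], [0, 0, -20]]' --turn '[[0, 0, 0], [0, 0, 0], [0, 0, 0], [0, 0, 0]]' --gripper '[0.9, 0.9, 0.9, 0.9]'

```text
clock: 40.25
position: [533.1, -241.1, 201.6]
eef_rot: [1.0, 0.018, -0.001, -0.0]
ft_force: [0.3, 0.3, -0.7]
opening: 0.898
```

```bash
python3 - <<'E'
from h import *
st=env.read_state();print(st['clock'],st['position'],st['ft_force'])
s=shot('wrist','w15');im=s['image'].astype(int).sum(2)
C=chaseR(YAW)
u,v=proj(s,[532,-241,94]).astype(int);print('knob',u,v)
for r in range(v-36,v+36,4): print(r,''.join('#' if x<110 else ('.' if x<400 else 'o') for x in im[r,u-40:u+40:2]))
# compare dies in scene view to that before the knob was turned
a=np.load('pics/s13.npz')['image'].astype(int);t=shot('scene','s15');b=t['image'].astype(int)
p,q=proj(t,F).astype(int)
def brass(g): 
    m=((g[:,:,0]-g[:,:,2])>110)[q-50:q+50,p-35:p+40];return m.sum(),np.argwhere(m).mean(0)
print(brass(a),brass(b))
for n in('top','scene'):
    pass
# things left alone: compare top view
t0=np.load('pics/top0.npz')['image'].astype(int);t1=shot('top','t15')['image'].astype(int)
d=(abs(t0-t1).sum(2)>150).astype(np.uint8);d=cv2.morphologyEx(d,cv2.MORPH_OPEN,np.ones((3,3)))
n,_,stt,ce=cv2.connectedComponentsWithStats(d);print([(ce[i].astype(int).tolist(),int(stt[i,4])) for i in range(1,n) if stt[i,4]>15])
E
```

```text
40.25 [ 533.06 -241.14  201.55] [ 0.32  0.26 -0.68]
knob 280 198
162 ............ooooooo.....ooo........ooo.o
166 ...........ooooooooooooooo.........ooooo
170 ............ooo..oooooooo.oooooo....oooo
174 ...............ooooooooooooooooooooo.ooo
178 ....................oooooooooooooooooooo
182 ...........##.............o.oooooooooooo
186 .....o..oo.#########..........ooooo.oooo
190 ........o........#########....oooo.ooooo
194 ....oo.oo...............#.#.##..oo.ooooo
198 ......ooo.........................oooooo
202 ....o.oooooooooo..................oooooo
206 .o.o..ooooooooooooooooo..........ooooooo
210 ..o...oo..o.ooooooooooooooooo....ooooooo
214 .ooo.oo.oo..ooooo..ooooooooooooooooooooo
218 .o......oo..ooo.o...oo.ooooooooooooooooo
222 oo...o..oo.ooooo..oooo.oo.oooooooooooooo
226 ..o.o..oo..oo.o...ooo.ooooo.oooooooooooo
230 ..........oooo.o.oooo.ooooooo.oooooooooo
(np.int64(1055), array([43.53, 33.13])) (np.int64(944), array([47.15, 30.02]))
[([507, 107], 491), ([495, 202], 5985), ([446, 162], 21), ([421, 170], 61), ([289, 182], 163), ([313, 191], 114), ([408, 193], 30), ([341, 205], 239), ([546, 205], 193), ([409, 200], 50), ([147, 208], 104), ([410, 211], 78), ([524, 213], 18), ([415, 219], 69), ([328, 234], 432), ([424, 234], 116), ([287, 250], 90), ([412, 247], 82), ([301, 252], 39), ([142, 259], 109), ([189, 259], 72), ([311, 257], 16), ([308, 263], 74), ([255, 416], 37), ([267, 415], 21), ([277, 417], 31)]
```

```bash
python3 - <<'E'
from h import *
C=chaseR(YAW)
for n,a,b in(('top','t13','t15'),('scene','s13','s15')):
    A=np.load(f'pics/{a}.npz');B=np.load(f'pics/{b}.npz')
    for i,h in((1,52),(2,62),(3,70)):
        u,v=proj(B,F+C@[0,52*(i-2),h-40]).astype(int);w=9 if n=='top' else 14
        g=[cv2.cvtColor(X['image'],cv2.COLOR_RGB2HSV) for X in(A,B)]
        o=[]
        for k in g:
            z=k[v-w:v+w,u-w:u+w].astype(int);m=(z[:,:,1]>120)&(z[:,:,0]>14)&(z[:,:,0]<34);o.append((int(m.sum()),np.argwhere(m).mean(0).round(1)))
        print(n,i,o)
E
```

```text
top 1 [(160, array([9.6, 9.5])), (161, array([9.6, 9.5]))]
top 2 [(158, array([ 9.6, 10.8])), (158, array([ 9.6, 10.8]))]
top 3 [(165, array([ 9. , 10.4])), (165, array([ 9. , 10.4]))]
scene 1 [(226, array([16.6, 15.6])), (230, array([16.4, 15.5]))]
scene 2 [(297, array([12.9, 13.7])), (299, array([12.9, 13.8]))]
scene 3 [(298, array([12.3, 14.5])), (300, array([12.2, 14.5]))]
```

The dies have not moved since the clamp was set, the knob bar is back along the holder's x axis, and the gripper is clear. Handing in.

```bash
python3 -c "
from plant import ticket
print(ticket.close_job())"
```

```text
the job is handed in; nothing more can be done
None
```

The three square dies are in their pockets in the required order: short in one-dot, button in two-dot and ridge in three-dot. I then turned the knob to its stop, held it and let it spring back. I handed the job in at about 40 s of the 72 s allowed; no verdict is reported.

**Last checks**
- **Dies home:** all three stopped at the same depth, with readings within 0.1 mm. Pressing harder raised the force to 15–18 N with no further travel.
- **Dies undisturbed:** the top and scene views from before and after the knob turn agree to within 0.2 px.
- **Knob:** I turned it about 73° in all. The reaction torque jumped from 0.18 to 1.19 N m at the stop and was held for more than 0.5 s. The last wrist image shows the bar back in line with the holder.
- **Gripper:** it is open and well clear, with almost no force on it.

**What failed or disagreed**
- **First grasp:** it closed on air above the short die. A light touch showed the fingertips are about 12.5 mm behind the reported TCP, where the spec puts them 25 mm ahead. I used the measured offset from then on.
- **Face height:** my first estimate, from farther away, was a few millimetres low. A closer view corrected it before the first insertion.
- **Bench items:** the before-and-after top views show no change at the round die. Small differences near the tweezers look like arm shadow, but I did not check that more closely.

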